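# Rack the harmonica cases the right way round and switch on the display light

## Robot

A 6-joint arm with a two-finger parallel gripper is mounted at the origin on the work surface. World frame = base frame: x ahead of the robot, y to its left, z up, the work surface at z = 0. Lengths are in m, angles in rad, forces in N, time in s.
With the tool pointing down it reaches from about 0.275 to 0.85 m from the base axis. Payload 5.2 kg.
Tool frame: the origin (TCP) lies at the very end of the fingers, on their centre line; the grasp point (between the pads) lies 19 mm behind it; z points along the fingers, y is the line along which they close (so a half turn about z gives the same grasp; the last joint's range is limited). The gripper opens to 85 mm and grips with 20 to 120 N. Pads are 22 mm wide; open, the fingers measure 114 mm over their backs; the gripper's body (76 mm by 85 mm) begins 54 mm behind the grasp point. The pads swing forward as they close: fully open they stand 13 mm farther back than shut.
Start: joints at [0.899, 0.259, 1.535, -0, 1.348, -0.203], TCP at [0.248, 0.491, 0.231] pointing down, gripper open.
Joint ranges: [-3.14, 3.14], [-0.91, 2.08], [0.19, 2.58], [-1.22, 4.36], [0.22, 2.71], [-3.12, 3.12]. Speed limits (rad/s): [2.57, 2.57, 3.14, 3.14, 3.14, 3.14].

## Interface

Orientations are given as a unit quaternion [x, y, z, w].
In Python, from workcell import env gives the robot as it stands.
- The arm moves only by the tool move_arm, never from a script. Its argument "targets" is text: rows parted by semicolons, each of 7 numbers parted by spaces: the opening, from 0 (shut) to 1 (fully open), then the shift along the tool's x, y, z in units of 0.04 m (1.0 is 0.04 m), then the turn, a rotation vector about the tool's x, y, z in units of 0.08 rad (1.0 is 0.08 rad). In form: jaw tx ty tz rx ry rz; .... A call has 1 to 5 rows; each row shifts and turns the commanded pose from where the row before left it, along the tool's axes as they then stand; what a row does not reach is not made up. A row lasts 1/12 s, in which the tool goes at most 41.7 mm and 7.16 degrees, less where a joint would pass 70% of its speed; a pose out of reach is approached as far as the arm can. A call with a number of a shift or a turn outside -1 to 1 is refused whole. A call with a gripper value outside its range is refused whole. The fingers move at their own pace and stop on an object; "squeeze" is the grip in N (left out, the last holds). Time passes only in rows, so rows that do not move let the fingers close. It gives the time, the measured TCP pose, the force, the opening and the grip force at its end, in the units of the state.
- env.observe(): the state, without advancing time (a new reading comes with each control period).
- env.get_image(name): name is "scene" or "top" or "wrist"; returns the picture (480x640x3 uint8, red, green, blue); there is no depth.
- env.calibration(name): a dict with "K" (3x3 intrinsics, pixels), "xyz" and "orientation" of the camera in the world; the wrist camera has in their place "mount" (4x4, takes a point from camera to tool coordinates, whose origin is the TCP and whose axes are the flange's). Camera axes: x right, y down, z forward; pixel columns grow to the right and rows downward; lengths in m; the calibration is good to about 2 mm. A picture is of the moment at which its call begins: read the wrist's pose just before it. calibration takes no time and is no camera call.
- env.hand_in(): hands the job in; it is judged then, once.
Trained networks look in the newest picture that a camera, given by its name, has taken for a name from the list of things; names that differ only in an ending like _2 or _b are one class to them, and where a whole thing is asked for, a point or a joint stands for the part that bears it (a point fixed in the world has none). Each returns a list of dicts, best first, with "confidence" (0 to 1); they miss things now and then, are a little off and sometimes report something else, mostly with a low value. They report only what shows in the picture. A call takes as long as a camera call. They do not tell look-alikes from the thing itself.
- env.spot_in(thing, camera): "bbox" ([left, top, right, bottom] in pixels, round what is visible of it).
The state is a dict: "time_s": time; "joints": joint angles; "joint_velocities": joint speeds; "joint_torque": joint torques, N m; "tool_pos": TCP position; "tool_rot": TCP orientation; "ft_force": force on the tool from outside, world axes, zero at the start; "moment": the same for the moment, N m; "width": finger opening in m; "grip_force": force on a finger pad.
Only numpy, scipy, OpenCV 4.12 (cv2) and the standard library are available. Lean on these libraries where they do the work, as an engineer would, in place of code of your own. Each camera call takes 0.05 s, during which the arm holds its last target. There are 200 camera calls.

## Task

Put each harmonica case that is lying out on the cart into its own cradle on the display board, the one of its width and number of bars; every case looks the same at both ends, so feel which end has the step under it and turn the case so that this end goes over the cradle's ledge and the case lies level, fully down on the cradle's floor. When all of them are racked, press the display light's button fully down and let it come up again; do not shove the pick holder or the coaster.

Things in the scene. Friction and masses are not known exactly. Their poses are not given: they have to be found in the camera images.
- case_wide_mid (a point): Centre, half-way up, of the wide silver case: 130 (own x) x 60 (y) x 37 mm (z, up), 0.09-0.31 kg, one bar across the lid. Top 30 mm is shell; below, a 7 mm rubber sole, 2 mm in from the shell, that at ONE end stops 50 mm short: the step. x does not tell which end; cases differ. Press the lid near its end edge: the stepped end gives 5 mm at 1-6 N; the other does not. None at start: absent.
- case_medium_mid (a point): Centre, half-way up, of the medium silver case: 130 (own x) x 50 (y) x 37 mm (z, up), 0.09-0.31 kg, two bars across the lid. Top 30 mm is shell; below, a 7 mm rubber sole, 2 mm in from the shell, that at ONE end stops 50 mm short: the step. x does not tell which end; cases differ. Press the lid near its end edge: the stepped end gives 5 mm at 1-6 N; the other does not. None at start: absent.
- case_narrow_mid (a point): Centre, half-way up, of the narrow silver case: 130 (own x) x 40 (y) x 37 mm (z, up), 0.09-0.31 kg, three bars across the lid. Top 30 mm is shell; below, a 7 mm rubber sole, 2 mm in from the shell, that at ONE end stops 50 mm short: the step. x does not tell which end; cases differ. Press the lid near its end edge: the stepped end gives 5 mm at 1-6 N; the other does not. None at start: absent.
- case_slim_mid (a point): Centre, half-way up, of the slim silver case: 130 (own x) x 30 (y) x 37 mm (z, up), 0.09-0.31 kg, four bars across the lid. Top 30 mm is shell; below, a 7 mm rubber sole, 2 mm in from the shell, that at ONE end stops 50 mm short: the step. x does not tell which end; cases differ. Press the lid near its end edge: the stepped end gives 5 mm at 1-6 N; the other does not. None at start: absent.
- cradle_wide_floor (a point): Middle of the flat floor of the grey cradle of the wide case, 18 mm above the table, along its own x (within 0.25 rad of world x), z up. Side rails 5 mm high over the floor, 68 mm apart. At its +x (far) end a ledge 6 mm high over the floor, 21 to 67 mm from the middle, with one bar. Racked rightly, the case is level, centre 18.5 mm over the floor; wrong way round it tilts about 9 degrees.
- cradle_medium_floor (a point): Middle of the flat floor of the grey cradle of the medium case, 18 mm above the table, along its own x (within 0.25 rad of world x), z up. Side rails 5 mm high over the floor, 58 mm apart. At its -x (robot's) end a ledge 6 mm high over the floor, 21 to 67 mm from the middle, with two bars. Racked rightly, the case is level, centre 18.5 mm over the floor; wrong way round it tilts about 9 degrees.
- cradle_narrow_floor (a point): Middle of the flat floor of the grey cradle of the narrow case, 18 mm above the table, along its own x (within 0.25 rad of world x), z up. Side rails 5 mm high over the floor, 48 mm apart. At its +x (far) end a ledge 6 mm high over the floor, 21 to 67 mm from the middle, with three bars. Racked rightly, the case is level, centre 18.5 mm over the floor; wrong way round it tilts about 9 degrees.
- cradle_slim_floor (a point): Middle of the flat floor of the grey cradle of the slim case, 18 mm above the table, along its own x (within 0.25 rad of world x), z up. Side rails 5 mm high over the floor, 38 mm apart. At its -x (robot's) end a ledge 6 mm high over the floor, 21 to 67 mm from the middle, with four bars. Racked rightly, the case is level, centre 18.5 mm over the floor; wrong way round it tilts about 9 degrees.
- light_button (a joint): Travel of the display light's spring push button: 0 = up, 0.008 m = fully down; it springs back. Full travel takes about 4 N.
- light_button_top (a point): Centre of the top of the light's round white push button (32 mm across, in a small black housing), which stands on the robot's side of the cradles on the display board and is pressed straight down.
- pick_holder: Black plastic slotted pick holder, 45 x 40 x 36 mm, loose; a bystander; origin at the centre of its underside.
- coaster: White ceramic coaster, 80 mm across and 8 mm high, loose; a bystander; origin at the centre of its underside.
Mind the look-alikes: they are no part of the job. Leave any purple look-alike of the part that bears case_narrow_mid alone.

How it is judged:
By the outcome, as a careful person would: the job done as asked, in the order asked, and still so for the second after the job is handed in, with the robot touching nothing.
Of case_wide, case_medium, case_narrow, case_slim only 3 to 4 are there at a start; the rules pass over those that are not, and their reading is None.
At some moment in a run one of case_wide, case_medium, case_narrow, case_slim may be knocked a few centimetres aside while the robot is not near it.
Once in a run the grip may slacken for a moment while it holds something.
It also fails if it takes over 210 s, if anything falls off the work surface, if the arm or the gripper's body presses on something with over 40 N, if the wrist force passes 120 N, or if a joint passes its speed limit or range.

## Working session

There is one attempt and no reset: what is moved stays moved. The work goes in short steps, Python scripts to look and compute and a tool call to move; the robot and the scene stay as the last step left them, time stands still between calls to the robot, and variables do not carry over. Pictures are saved under pics/ and viewed, at most 14 in all, crops included, and the job is handed in when it is done.

Besides the shell and the picture viewer there is one more tool, called by a JSON object that holds its "name" and its "arguments", one argument or row to a line. move_arm: Moves the arm, as the interface text tells. Its arguments: {"type":"object","properties":{"targets":{"type":"string"},"squeeze":{"type":"number"}},"required":["targets"]}

```bash
mkdir -p pics; ls; python3 - <<'E'
from workcell import env
import cv2
o=env.observe();print(o)
for c in("top","scene"):
    im=env.get_image(c);cv2.imwrite(f"pics/{c}0.png",im[:,:,::-1]);k=env.calibration(c);print(c,k)
    for n in["case_wide_mid","case_medium_mid","case_narrow_mid","case_slim_mid","light_button_top","pick_holder","coaster"]:
        print(n,[([int(v) for v in d["bbox"]],round(d["confidence"],2)) for d in env.spot_in(n,c)][:3])
print(env.calibration("wrist"))
E
```

```text
pics
{'time_s': 0.0, 'joints': array([ 8.99173689e-01,  2.59377399e-01,  1.53609846e+00,  8.74799127e-06,
        1.34796505e+00, -2.02844561e-01]), 'joint_velocities': array([-0.00065434, -0.00020998,  0.00134379,  0.00048302,  0.00019811,
        0.000727  ]), 'joint_torque': array([ 1.89579900e-03, -4.46018422e+01, -2.90575576e+01, -2.10167941e-04,
        1.14331438e-02,  8.88328771e-06]), 'tool_pos': array([0.24815489, 0.49025062, 0.23044999]), 'tool_rot': array([ 2.32249618e-01,  9.72655777e-01, -8.35385619e-04, -3.95171576e-04]), 'ft_force': array([ 0.25272864, -0.15677562,  0.04970371]), 'moment': array([-0.02952326, -0.00192368, -0.00433887]), 'grip_force': 0.0, 'width': 0.08524277250324422}
top {'K': array([[476.5767677 ,   0.        , 324.68857603],
       [  0.        , 476.5767677 , 237.68599774],
       [  0.        ,   0.        ,   1.        ]]), 'xyz': array([ 0.21201455, -0.05996008,  1.18739015]), 'orientation': array([-0.69867671,  0.70771333, -0.07659254,  0.07159808])}
case_wide_mid [([135, 168, 169, 221], 0.22)]
case_medium_mid [([396, 235, 457, 273], 0.81)]
ca
[... 760 characters left out ...]
 219], 0.74)]
case_slim_mid [([171, 225, 226, 246], 0.89)]
light_button_top [([502, 318, 523, 333], 0.68)]
pick_holder [([304, 256, 330, 289], 0.98)]
coaster [([240, 237, 269, 256], 0.75)]
{'K': array([[420.01601169,   0.        , 320.72512457],
       [  0.        , 420.01601169, 243.55176207],
       [  0.        ,   0.        ,   1.        ]]), 'mount': array([[-1.89175307e-03, -9.50385262e-01, -3.11069565e-01,
         8.00296011e-02],
       [ 9.99998208e-01, -1.82150513e-03, -5.16341259e-04,
         1.42951491e-04],
       [-7.58916862e-05, -3.11069984e-01,  9.50387005e-01,
        -1.43117219e-01],
       [ 0.00000000e+00,  0.00000000e+00,  0.00000000e+00,
         1.00000000e+00]])}
```

```bash
python3 - <<'E'
import cv2
im=cv2.imread("pics/top0.png")
cv2.imwrite("pics/c1.png",cv2.resize(im[120:350,50:350],(782,600),interpolation=cv2.INTER_CUBIC))
cv2.imwrite("pics/c2.png",cv2.resize(im[120:350,310:570],(678,600),interpolation=cv2.INTER_CUBIC))
E
```

```text
(no output)
```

View pics/c1.png

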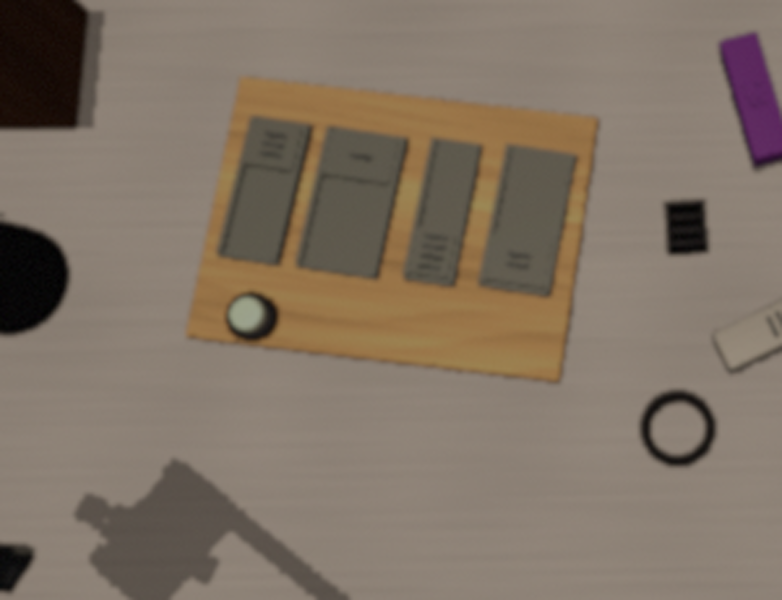

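View pics/c2.png

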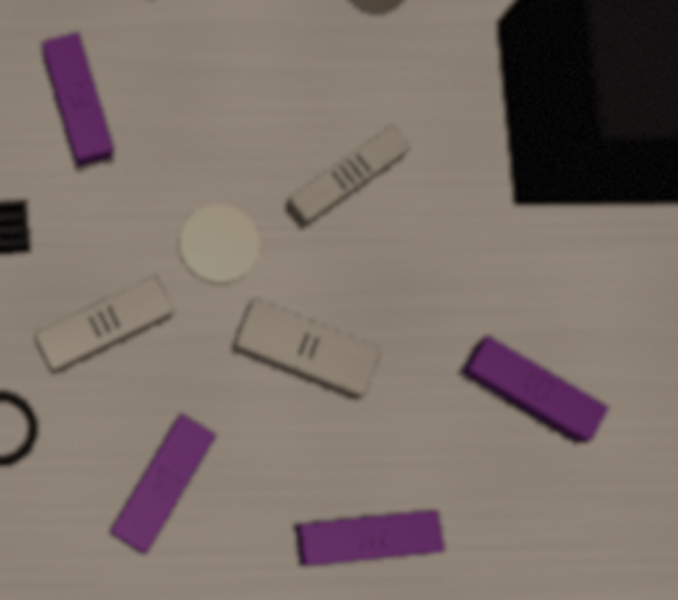

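Three silver cases are present: slim (4 bars, crop 351,171), narrow (3 bars, 105,321) and medium (2 bars, 309,346). Wide is absent and the purple ones are decoys. On the board, left to right, are the narrow, wide, slim and medium cradles, with the button at crop1 (248,314).

```bash
cat > h.py <<'E'
from workcell import env
import numpy as np, cv2
from scipy.spatial.transform import Rotation as R
def ray(cam,uv,z,o=None):
    k=env.calibration(cam);uv=np.atleast_2d(np.float64(uv))
    if cam=="wrist":
        o=o or env.observe();T=np.eye(4);T[:3,:3]=R.from_quat(o["tool_rot"]).as_matrix();T[:3,3]=o["tool_pos"]
        M=T@k["mount"];Rm,c=M[:3,:3],M[:3,3]
    else: Rm,c=R.from_quat(k["orientation"]).as_matrix(),np.array(k["xyz"])
    d=np.c_[uv,np.ones(len(uv))]@np.linalg.inv(k["K"]).T@Rm.T
    return (c+d*((z-c[2])/d[:,2])[:,None])
def yaw(o): # world yaw of tool y, degrees
    m=R.from_quat(o["tool_rot"]).as_matrix();return np.degrees(np.arctan2(m[1,1],m[0,1]))
def go(x,y,z,yw,o=None):
    """units to target: tx ty tz (0.04 m), rx ry rz (0.08 rad)  - shift first in present axes"""
    o=o or env.observe();m=R.from_quat(o["tool_rot"]).as_matrix()
    s=m.T@(np.array([x,y,z])-o["tool_pos"])/.04
    a=np.radians(yw);Y=np.array([np.cos(a),np.sin(a),0]);Z=np.array([0,0,-1.]);X=np.cross(Y,Z)
    r=R.from_matrix(m.T@np.c_[X,Y,Z]).as_rotvec()/.08
    # shifts if rotation is done spread evenly are not handled: do shift, then turn
    print("shift",s.round(2),"turn",r.round(2),"yaw now",round(yaw(o),1))
def snap(cam,name,box=None,s=1):
    o=env.observe();im=env.get_image(cam)[:,:,::-1]
    if box: im=im[box[1]:box[3],box[0]:box[2]]
    cv2.imwrite(f"pics/{name}.png",cv2.resize(im,None,fx=s,fy=s,interpolation=cv2.INTER_CUBIC));return o
E
python3 - <<'E'
from h import *
f1=lambda p:np.array(p)/2.607+[50,120]
f2=lambda p:np.array(p)/2.608+[310,120]
for n,c,e in[("slim",(351,171),[(303,225),(409,148)]),("narrow",(105,321),[(57,371),(173,316)]),("medium",(309,346),[(234,350),(360,398)])]:
    p=ray("top",f2(c),.037)[0];q=ray("top",f2(e),.037);d=q[1]-q[0];print(n,p.round(3),"long yaw",np.degrees(np.arctan2(d[1],d[0])).round(1),np.linalg.norm(d).round(3))
for n,c in[("narrow",[(250,117),(312,125),(281,265),(219,255)]),("slim",[(431,139),(482,145),(455,286),(405,277)]),("medium",[(507,146),(577,155),(551,296),(479,285)])]:
    q=ray("top",f1(c),.022);d=q[0]+q[1]-q[2]-q[3];print(n,q.mean(0).round(3),np.degrees(np.arctan2(d[1],d[0])).round(1),np.linalg.norm(d)/2)
print("button",ray("top",f1([(248,314)]),.04),"coaster",ray("top",f2([(219,243)]),.008),"holder",ray("top",f1([(686,227)]),.02))
E
```

```text
slim [ 0.588 -0.375  0.037] long yaw -54.7 0.132
narrow [ 0.443 -0.133  0.037] long yaw -65.1 0.122
medium [ 0.416 -0.324  0.037] long yaw -112.1 0.125
narrow [0.583 0.368 0.022] -8.6 0.14300254181885927
slim [0.559 0.194 0.022] -8.6 0.1425535666731874
medium [0.549 0.111 0.022] -9.5 0.14304474647200938
button [[0.45494018 0.37080823 0.04      ]] coaster [[ 0.52528246 -0.2483047   0.008     ]] holder [[ 0.54055366 -0.04168566  0.02      ]]
```

```bash
python3 - <<'E'
from h import *
go(.443,-.133,.2,24.9)
E
```

```text
shift [-11.38 -11.71   0.78] turn [ 0.   -0.    8.34] yaw now 63.1
```

{"name": "move_arm", "arguments": {
  "targets": "0 -0.67 -0.69 0.05 0 0 0;0 -0.67 -0.69 0.05 0 0 0;0 -0.67 -0.69 0.05 0 0 0;0 -0.67 -0.69 0.05 0 0 0;0 -0.67 -0.69 0.05 0 0 0",
  "squeeze": 40
}}

```text
time_s: 1.22
tool_pos: [0.3057, 0.3055, 0.2213]
tool_rot: [0.232, 0.973, 0.0, 0.0]
ft_force: [0.9, 0.0, 0.8]
width: 0.0256
grip_force: 0.0
```

{"name": "move_arm", "arguments": {
  "targets": "0 -0.67 -0.69 0.05 0 0 0;0 -0.67 -0.69 0.05 0 0 0;0 -0.67 -0.69 0.05 0 0 0;0 -0.67 -0.69 0.05 0 0 0;0 -0.67 -0.69 0.05 0 0 0"
}}

```text
time_s: 1.63
tool_pos: [0.363, 0.1217, 0.2116]
tool_rot: [0.232, 0.973, 0.0, 0.001]
ft_force: [1.9, -0.1, -0.8]
width: 0.0002
grip_force: 0.0
```

{"name": "move_arm", "arguments": {
  "targets": "0 -0.67 -0.69 0.05 0 0 0;0 -0.67 -0.69 0.05 0 0 0;0 -0.67 -0.69 0.05 0 0 0;0 -0.67 -0.69 0.05 0 0 0;0 -0.67 -0.69 0.05 0 0 0"
}}

```text
time_s: 2.05
tool_pos: [0.4203, -0.0624, 0.2016]
tool_rot: [0.232, 0.973, -0.0, 0.0]
ft_force: [0.8, 0.9, 0.0]
width: -0.0003
grip_force: 0.0
```

{"name": "move_arm", "arguments": {
  "targets": "0 -0.67 -0.69 0.05 0 0 0;0 -0.67 -0.69 0.05 0 0 0;0 0 0 0 0 0 0.93;0 0 0 0 0 0 0.93;0 0 0 0 0 0 0.93"
}}

```text
time_s: 2.47
tool_pos: [0.4429, -0.1348, 0.197]
tool_rot: [0.342, 0.94, 0.0, -0.0]
ft_force: [0.6, 0.1, -0.5]
width: 0.0
grip_force: 0.0
```

{"name": "move_arm", "arguments": {
  "targets": "0 0 0 0 0 0 0.93;0 0 0 0 0 0 0.93;0 0 0 0 0 0 0.93;0 0 0 0 0 0 0.93;0 0 0 0 0 0 0.93"
}}

```text
time_s: 2.88
tool_pos: [0.4429, -0.1338, 0.1974]
tool_rot: [0.509, 0.861, -0.0, 0.0]
ft_force: [-0.3, 0.7, -0.4]
width: -0.0002
grip_force: 0.0
```

{"name": "move_arm", "arguments": {
  "targets": "0 0 0 0 0 0 0.93;0 0 0 0 0 0 0;0 0 0 0 0 0 0"
}}

```text
time_s: 3.13
tool_pos: [0.443, -0.1338, 0.1974]
tool_rot: [0.538, 0.843, 0.0, 0.0]
ft_force: [0.8, 0.3, -0.0]
width: 0.0005
grip_force: 0.0
```

```bash
python3 - <<'E'
from h import *
o=snap("wrist","w1");print(o["tool_pos"].round(4),yaw(o),o["joints"].round(3),o["ft_force"].round(2),o["time_s"])
print([([int(v) for v in d["bbox"]],round(d["confidence"],2)) for d in env.spot_in("case_narrow_mid","wrist")])
E
```

```text
[ 0.443  -0.1338  0.1974] 24.898763914175444 [-0.535  0.128  1.786  0.     1.227 -0.97 ] [ 0.83  0.32 -0.  ] 3.1333
[([22, 97, 191, 266], 0.81), ([0, 282, 35, 428], 0.8), ([289, 119, 350, 293], 0.78), ([493, 259, 640, 335], 0.59)]
```

View pics/w1.png

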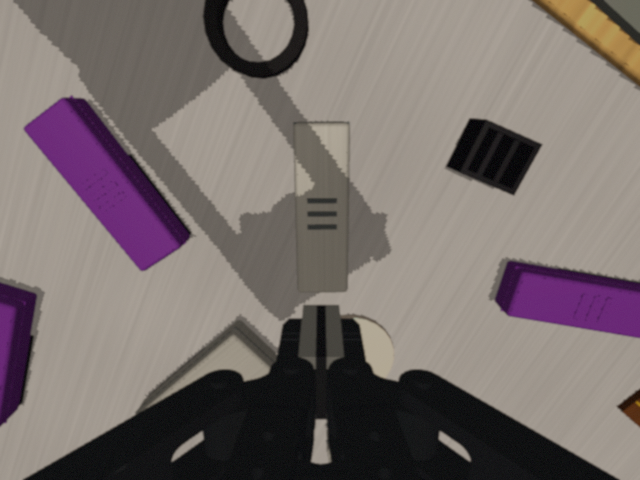

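The narrow case lies straight along tool x. Its lid corners are (293,123), (349,123), (347,291) and (298,291), with the bars at (321,214).

```bash
python3 - <<'E'
from h import *
q=ray("wrist",[(293,123),(349,123),(347,291),(298,291),(321.5,214)],.037);print(q.round(4))
c=q[:4].mean(0);d=q[0]+q[1]-q[2]-q[3];print(c,np.linalg.norm(d)/2,np.degrees(np.arctan2(d[1],d[0])))
u=d/np.linalg.norm(d)
p=c+u*.058; go(p[0],p[1],.045,24.9)
p=c-u*.058; go(p[0],p[1],.045,24.9)
E
```

```text
[[ 0.3965 -0.0793  0.037 ]
 [ 0.4318 -0.063   0.037 ]
 [ 0.4863 -0.1784  0.037 ]
 [ 0.4512 -0.1946  0.037 ]
 [ 0.4418 -0.1301  0.037 ]]
[ 0.44143334 -0.12883106  0.037     ] 0.1275704772889758 115.32734641517978
shift [1.58 0.01 3.81] turn [ 0.  0. -0.] yaw now 24.9
shift [-1.32  0.03  3.81] turn [ 0.  0. -0.] yaw now 24.9
```

{"name": "move_arm", "arguments": {
  "targets": "0 0.8 0 0.5 0 0 0;0 0.74 0 0.65 0 0 0;0 0 0 0.9 0 0 0;0 0 0 0.9 0 0 0;0 0 0 0.86 0 0 0"
}}

```text
time_s: 3.65
tool_pos: [0.4172, -0.0774, 0.0441]
tool_rot: [0.538, 0.843, 0.0, 0.001]
ft_force: [1.3, -0.7, 0.1]
width: -0.0004
grip_force: 0.0
```

{"name": "move_arm", "arguments": {
  "targets": "0 0 0 0.1 0 0 0;0 0 0 0.1 0 0 0;0 0 0 0 0 0 0"
}}

```text
time_s: 3.9
tool_pos: [0.4166, -0.0775, 0.0378]
tool_rot: [0.539, 0.843, -0.0, -0.001]
ft_force: [0.4, -0.0, -0.3]
width: -0.0
grip_force: 0.0
```

{"name": "move_arm", "arguments": {
  "targets": "0 0 0 0.025 0 0 0;0 0 0 0.025 0 0 0;0 0 0 0 0 0 0"
}}

```text
time_s: 4.15
tool_pos: [0.4184, -0.0785, 0.037]
tool_rot: [0.539, 0.842, 0.0, 0.001]
ft_force: [-3.1, 1.9, 10.7]
width: -0.0001
grip_force: 5.8
```

{"name": "move_arm", "arguments": {
  "targets": "0 0 0 0.025 0 0 0;0 0 0 0 0 0 0;0 0 0 0 0 0 0"
}}

```text
time_s: 4.4
tool_pos: [0.4185, -0.0785, 0.0369]
tool_rot: [0.539, 0.842, 0.0, 0.002]
ft_force: [-6.5, 3.8, 24.3]
width: -0.0001
grip_force: 12.0
```

{"name": "move_arm", "arguments": {
  "targets": "0 0 0 -1 0 0 0;1 -0.72 0 0 0 0 0;1 -0.71 0 0 0 0 0;1 0 0 0 0 0 0;1 0 0 0 0 0 0"
}}

```text
time_s: 4.82
tool_pos: [0.4425, -0.1315, 0.0753]
tool_rot: [0.54, 0.842, 0.0, 0.002]
ft_force: [-0.2, 0.4, -0.4]
width: 0.0481
grip_force: 0.0
```

{"name": "move_arm", "arguments": {
  "targets": "1 0 0 0 0 0 0;1 0 0 0 0 0 0;1 0 0 0 0 0 0;1 0 0 0.2 0 0 0.08;1 0 0 0 0 0 0"
}}

```text
time_s: 5.23
tool_pos: [0.4402, -0.1289, 0.0647]
tool_rot: [0.542, 0.841, -0.0, -0.001]
ft_force: [-1.2, -0.4, -0.4]
width: 0.0854
grip_force: 0.0
```

{"name": "move_arm", "arguments": {
  "targets": "1 0 0 0.5 0 0 0;1 0 0 0.5 0 0 0;1 0 0 0.5 0 0 0;1 0 0 0 0 0 0;0 0 0 0 0 0 0",
  "squeeze": 60
}}

```text
time_s: 5.65
tool_pos: [0.44, -0.129, 0.005]
tool_rot: [0.542, 0.841, -0.0, -0.002]
ft_force: [0.5, 0.7, 0.4]
width: 0.0756
grip_force: 0.0
```

{"name": "move_arm", "arguments": {
  "targets": "0 0 0 0 0 0 0;0 0 0 0 0 0 0;0 0 0 0 0 0 0;0 0 0 0 0 0 0;0 0 0 0 0 0 0"
}}

```text
time_s: 6.07
tool_pos: [0.4421, -0.1303, 0.0072]
tool_rot: [0.542, 0.841, 0.0, 0.001]
ft_force: [0.9, 0.9, 5.9]
width: 0.0392
grip_force: 60.7
```

{"name": "move_arm", "arguments": {
  "targets": "0 0 0 0 0 0 0;0 0 0 0 0 0 0;0 0 0 0 0 0 0;0 0 0 0 0 0 0;0 0 0 0 0 0 0"
}}

```text
time_s: 6.48
tool_pos: [0.4421, -0.1303, 0.0072]
tool_rot: [0.542, 0.841, 0.0, 0.001]
ft_force: [0.6, 1.0, 7.0]
width: 0.0392
grip_force: 60.7
```

{"name": "move_arm", "arguments": {
  "targets": "0 0 0 -0.5 0 0 0;0 0 0 -0.9 0 0 0;0 0 0 -1 0 0 0;0 0 0 -1 0 0 0;0 0 0 -0.9 0 0 0"
}}

```text
time_s: 6.9
tool_pos: [0.4409, -0.1296, 0.1807]
tool_rot: [0.542, 0.841, 0.0, 0.001]
ft_force: [1.0, -0.6, -1.1]
width: 0.0391
grip_force: 60.6
```

```bash
python3 - <<'E'
from h import *
o=env.observe();print(o["tool_pos"],o["width"],o["ft_force"],o["grip_force"])
go(.575,.366,.2,81.4)
E
```

```text
[ 0.44090771 -0.12961409  0.18072154] 0.039075505871617795 [ 1.04492813 -0.64386605 -1.1481335 ] 60.58873414993286
shift [ 9.9   8.17 -0.49] turn [  0.     0.02 -12.43] yaw now 24.4
```

{"name": "move_arm", "arguments": {
  "targets": "0 0.76 0.63 -0.04 0 0 0;0 0.76 0.63 -0.04 0 0 0;0 0.76 0.63 -0.04 0 0 0;0 0.76 0.63 -0.04 0 0 0;0 0.76 0.63 -0.04 0 0 0"
}}

```text
time_s: 7.32
tool_pos: [0.493, 0.0624, 0.1867]
tool_rot: [0.542, 0.84, 0.0, 0.001]
ft_force: [0.7, -0.9, -0.9]
width: 0.0388
grip_force: 60.7
```

{"name": "move_arm", "arguments": {
  "targets": "0 0.76 0.63 -0.04 0 0 0;0 0.76 0.63 -0.04 0 0 0;0 0.76 0.63 -0.04 0 0 0;0 0.76 0.63 -0.04 0 0 0;0 0.76 0.63 -0.04 0 0 0"
}}

```text
time_s: 7.73
tool_pos: [0.5448, 0.2532, 0.1944]
tool_rot: [0.542, 0.841, 0.0, 0.0]
ft_force: [0.5, -0.2, -0.9]
width: 0.0396
grip_force: 60.7
```

{"name": "move_arm", "arguments": {
  "targets": "0 0.76 0.63 -0.04 0 0 0;0 0.76 0.63 -0.04 0 0 0;0 0.76 0.63 -0.04 0 0 0;0 0 0 0 0 0 -0.95;0 0 0 0 0 0 -0.95"
}}

```text
time_s: 8.15
tool_pos: [0.5756, 0.3682, 0.1979]
tool_rot: [0.473, 0.881, -0.0, -0.0]
ft_force: [-0.1, -0.7, -1.9]
width: 0.0387
grip_force: 60.8
```

{"name": "move_arm", "arguments": {
  "targets": "0 0 0 0 0 0 -0.95;0 0 0 0 0 0 -0.95;0 0 0 0 0 0 -0.95;0 0 0 0 0 0 -0.95;0 0 0 0 0 0 -0.95"
}}

```text
time_s: 8.57
tool_pos: [0.5757, 0.3654, 0.1988]
tool_rot: [0.3, 0.954, -0.0, -0.0]
ft_force: [-0.5, -0.1, -0.7]
width: 0.0397
grip_force: 60.7
```

{"name": "move_arm", "arguments": {
  "targets": "0 0 0 0 0 0 -0.95;0 0 0 0 0 0 -0.95;0 0 0 0 0 0 -0.95;0 0 0 0 0 0 -0.95;0 0 0 0 0 0 -0.95"
}}

```text
time_s: 8.98
tool_pos: [0.5758, 0.3654, 0.1989]
tool_rot: [0.114, 0.993, -0.0, -0.0]
ft_force: [0.5, -0.4, -2.0]
width: 0.0393
grip_force: 60.7
```

{"name": "move_arm", "arguments": {
  "targets": "0 0 0 0 0 0 -0.95;0 0 0 0 0 0 0;0 0 0 0 0 0 0"
}}

```text
time_s: 9.23
tool_pos: [0.5759, 0.3654, 0.1988]
tool_rot: [0.079, 0.997, -0.0, -0.0]
ft_force: [-0.8, 0.5, -1.8]
width: 0.0392
grip_force: 60.7
```

```bash
python3 - <<'E'
from h import *
o=snap("wrist","w2");print(o["tool_pos"].round(4),yaw(o),o["joints"].round(3),o["ft_force"].round(2),o["time_s"],o["width"])
E
```

```text
[0.5759 0.3654 0.1988] 80.88800591793334 [ 0.402  0.517  1.229 -0.     1.396 -1.01 ] [-0.78  0.45 -1.84] 9.2333 0.03922260508126457
```

View pics/w2.png

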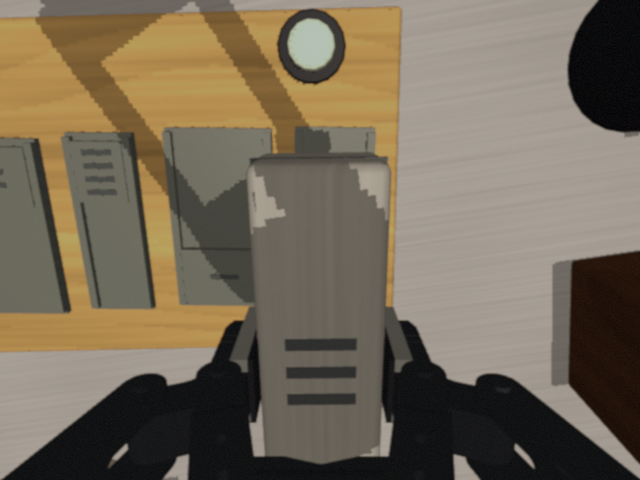

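The narrow case is held. Below it the narrow cradle's near end shows at (295–375,127), the wide cradle at (164–271,128–305), the slim cradle at (62,133), (134,133), (155,307) and (92,307), and the button at (311,44).

```bash
python3 - <<'E'
from h import *
for z in(.018,.023):
    q=ray("wrist",[(62,133),(134,133),(155,307),(92,307)],z);d=q[0]+q[1]-q[2]-q[3]
    print("slim",q.mean(0).round(4),np.linalg.norm(d)/2,np.degrees(np.arctan2(-d[1],-d[0])),np.linalg.norm(q[0]-q[1]))
    n=ray("wrist",[(295,127),(375,127),(335,127),(390,310),(400,10),(164,128),(271,128),(311,44)],z).round(4);print(n, np.linalg.norm(n[0]-n[1]), "board edge yaw",np.degrees(np.arctan2(*(n[3]-n[4])[[1,0]])))
    a=np.radians(-8.8);print("narrow centre",n[2][:2]+.0715*np.array([np.cos(a),np.sin(a)]), "wide centre",(n[5]+n[6])[:2]/2+.0715*np.array([np.cos(a),np.sin(a)]))
E
```

```text
slim [0.5601 0.1985 0.018 ] 0.14391696090342024 -10.008616837415799 0.0537998042508245
[[0.5085 0.3571 0.018 ]
 [0.5181 0.4158 0.018 ]
 [0.5133 0.3864 0.018 ]
 [0.6702 0.4102 0.018 ]
 [0.4439 0.4421 0.018 ]
 [0.4936 0.2607 0.018 ]
 [0.5064 0.3393 0.018 ]
 [0.455  0.3782 0.018 ]] 0.05947982851353898 board edge yaw -8.023736549033353
narrow centre [0.58395833 0.37546151] wide centre [0.57065833 0.28906151]
slim [0.5591 0.2013 0.023 ] 0.14169550746903123 -10.008616837415797 0.05296936870540843
[[0.5084 0.3574 0.023 ]
 [0.5178 0.4152 0.023 ]
 [0.5131 0.3863 0.023 ]
 [0.6675 0.4097 0.023 ]
 [0.4447 0.4411 0.023 ]
 [0.4937 0.2625 0.023 ]
 [0.5062 0.3399 0.023 ]
 [0.4557 0.3782 0.023 ]] 0.05855937158132764 board edge yaw -8.022065185819175
narrow centre [0.58375833 0.37536151] wide centre [0.57060833 0.29026151]
```

```bash
python3 - <<'E'
from h import *
go(.5855,.3742,.045,81.3)
E
```

```text
shift [-0.2   0.25  3.85] turn [-0.   -0.   -0.09] yaw now 80.9
```

{"name": "move_arm", "arguments": {
  "targets": "0 -0.2 0.25 0 0 0 -0.09;0 0 0 0.9 0 0 0;0 0 0 1 0 0 0;0 0 0 1 0 0 0;0 0 0 0.95 0 0 0"
}}

```text
time_s: 9.7
tool_pos: [0.5853, 0.3741, 0.0433]
tool_rot: [0.076, 0.997, 0.0, 0.0]
ft_force: [-0.2, 0.2, -2.9]
width: 0.0395
grip_force: 65.9
```

{"name": "move_arm", "arguments": {
  "targets": "0 0 0 0 0 0 0;0 0 0 0 0 0 0"
}}

```text
time_s: 9.87
tool_pos: [0.5837, 0.3733, 0.0425]
tool_rot: [0.075, 0.997, -0.001, -0.003]
ft_force: [-0.2, -0.3, -0.2]
width: 0.0393
grip_force: 66.0
```

```bash
python3 - <<'E'
from h import *
o=snap("wrist","w3");print(o["tool_pos"].round(4),yaw(o),o["ft_force"].round(2),o["time_s"],o["width"])
E
```

```text
[0.5837 0.3733 0.0425] 81.36042110327492 [-0.25 -0.31 -0.19] 9.8667 0.039261602729243
```

View pics/w3.png

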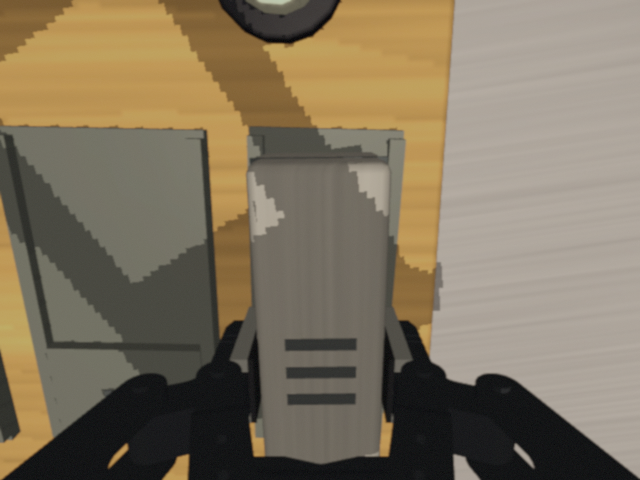

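The case is close above the narrow cradle. The cradle's near end spans columns 249–404 at row 128; the case's near end spans 250–389 at row 158.

```bash
python3 - <<'E'
from h import *
o=env.observe();print(o["time_s"],o["tool_pos"].round(4),o["ft_force"].round(1))
a=np.radians(-8.7);u=np.array([np.cos(a),np.sin(a)])
n=ray("wrist",[(249,128),(404,128)],.023)[:,:2];print(n,np.linalg.norm(n[0]-n[1]));C=n.mean(0)+.0715*u;print("cradle",C)
q=ray("wrist",[(250,160),(389,160)],.0723)[:,:2];print(np.linalg.norm(q[0]-q[1]));K=q.mean(0)+.065*u;print("case",K)
v=np.array([-u[1],u[0]]);print("cradle-case along",(C-K)@u,"across(left)",(C-K)@v)
E
```

```text
9.9167 [0.586  0.3743 0.0456] [-0.4  0.1 -1. ]
[[0.51070076 0.3583552 ]
 [0.51966225 0.41671135]] 0.05904022728753242
cradle [0.58585882 0.37671812]
0.038068091105836206
case [0.58506659 0.37426975]
cradle-case along 0.0004127714490580864 across(left) 0.002540037830395986
```

{"name": "move_arm", "arguments": {
  "targets": "0 0 0.06 0 0 0 0;0 0 0 0.15 0 0 0;0 0 0 0.15 0 0 0;0 0 0 0.1 0 0 0;0 0 0 0 0 0 0"
}}

```text
time_s: 10.33
tool_pos: [0.5854, 0.3763, 0.0282]
tool_rot: [0.075, 0.997, -0.0, -0.0]
ft_force: [-0.3, 0.2, -2.4]
width: 0.0388
grip_force: 66.1
```

{"name": "move_arm", "arguments": {
  "targets": "0 0 0 0.05 0 0 0;0 0 0 0.03 0 0 0;0 0 0 0 0 0 0;0 0 0 0 0 0 0"
}}

```text
time_s: 10.67
tool_pos: [0.586, 0.3765, 0.0256]
tool_rot: [0.075, 0.997, -0.0, 0.0]
ft_force: [-0.1, 0.5, -1.3]
width: 0.039
grip_force: 66.4
```

{"name": "move_arm", "arguments": {
  "targets": "0 0 0 0.03 0 0 0;0 0 0 0 0 0 0;0 0 0 0 0 0 0"
}}

```text
time_s: 10.92
tool_pos: [0.5861, 0.3765, 0.0253]
tool_rot: [0.075, 0.997, 0.0, 0.0]
ft_force: [-2.6, -1.7, 5.5]
width: 0.0393
grip_force: 66.8
```

{"name": "move_arm", "arguments": {
  "targets": "0.65 0 0 0 0 0 0;0.65 0 0 0 0 0 0;0.65 0 0 0 0 0 0;0.65 0 0 0 0 0 0;0.65 0 0 0 0 0 0"
}}

```text
time_s: 11.33
tool_pos: [0.5859, 0.3765, 0.0241]
tool_rot: [0.075, 0.997, -0.0, -0.0]
ft_force: [-0.3, 0.8, -0.1]
width: 0.0555
grip_force: 0.0
```

{"name": "move_arm", "arguments": {
  "targets": "0.65 0 0 -0.3 0 0 0;0.65 0 0 -0.8 0 0 0;0.65 0 0 -1 0 0 0;0.65 0 0 -1 0 0 0;0.65 0 0 -1 0 0 0"
}}

```text
time_s: 11.75
tool_pos: [0.5856, 0.3764, 0.1909]
tool_rot: [0.075, 0.997, 0.0, 0.0]
ft_force: [1.0, 0.2, -0.3]
width: 0.0555
grip_force: 0.0
```

```bash
python3 - <<'E'
from h import *
o=snap("wrist","w4");print(o["tool_pos"].round(4),yaw(o),o["ft_force"].round(2),o["time_s"],o["width"])
for n in("slim","medium"):
    print(n,[([int(v) for v in d["bbox"]],round(d["confidence"],2)) for d in env.spot_in(f"case_{n}_mid","top")])
im=env.get_image("top")
for n in("slim","medium"):
    print(n,[([int(v) for v in d["bbox"]],round(d["confidence"],2)) for d in env.spot_in(f"case_{n}_mid","top")])
E
```

```text
[0.5856 0.3764 0.1909] 81.42719603729044 [ 1.02  0.22 -0.27] 11.75 0.05546202102020121
slim [([418, 165, 463, 206], 0.91)]
medium [([396, 235, 457, 273], 0.81)]
slim [([419, 166, 463, 205], 0.94)]
medium [([397, 232, 457, 273], 0.71)]
```

View pics/w4.png

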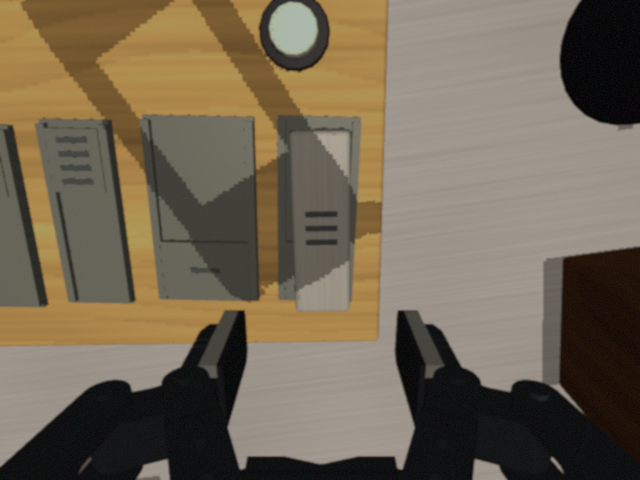

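The narrow case is in its cradle: case columns 291–352 within the cradle's 278–361, so it is centred and not tilted. Next is slim.

```bash
python3 - <<'E'
from h import *
go(.587,-.370,.197,35.3)
q=ray("wrist",[(36,120),(110,120),(134,303),(66,303)],.022);d=q[0]+q[1]-q[2]-q[3];print(q.mean(0),np.degrees(np.arctan2(-d[1],-d[0])),np.linalg.norm(d)/2)
n=ray("wrist",[(278,117),(361,117),(294,29)],.022);print(n)
E
```

```text
shift [ -2.83 -18.44  -0.23] turn [-2.000e-02 -1.000e-02  1.006e+01] yaw now 81.4
[0.55868854 0.20113584 0.022     ] -10.328204210736443 0.14241625854426573
[[0.50846838 0.35729394 0.022     ]
 [0.51728055 0.41503142 0.022     ]
 [0.45513033 0.37793984 0.022     ]]
```

{"name": "move_arm", "arguments": {
  "targets": "0 -0.15 -0.97 -0.01 0 0 0;0 -0.15 -0.97 -0.01 0 0 0;0 -0.15 -0.97 -0.01 0 0 0;0 -0.15 -0.97 -0.01 0 0 0;0 -0.15 -0.97 -0.01 0 0 0"
}}

```text
time_s: 12.47
tool_pos: [0.585, 0.1785, 0.188]
tool_rot: [0.074, 0.997, -0.0, -0.002]
ft_force: [0.6, -0.2, -0.3]
width: 0.0004
grip_force: 0.0
```

{"name": "move_arm", "arguments": {
  "targets": "0 -0.15 -0.97 -0.01 0 0 0;0 -0.15 -0.97 -0.01 0 0 0;0 -0.15 -0.97 -0.01 0 0 0;0 -0.15 -0.97 -0.01 0 0 0;0 -0.15 -0.97 -0.01 0 0 0"
}}

```text
time_s: 12.88
tool_pos: [0.5859, -0.0177, 0.1902]
tool_rot: [0.075, 0.997, 0.0, -0.002]
ft_force: [0.6, 0.5, -0.0]
width: -0.0002
grip_force: 0.0
```

{"name": "move_arm", "arguments": {
  "targets": "0 -0.15 -0.97 -0.01 0 0 0;0 -0.15 -0.97 -0.01 0 0 0;0 -0.15 -0.97 -0.01 0 0 0;0 -0.15 -0.97 -0.01 0 0 0;0 -0.15 -0.97 -0.01 0 0 0"
}}

```text
time_s: 13.3
tool_pos: [0.5868, -0.2137, 0.1921]
tool_rot: [0.075, 0.997, 0.001, -0.002]
ft_force: [0.6, 0.3, 0.1]
width: -0.0001
grip_force: 0.0
```

{"name": "move_arm", "arguments": {
  "targets": "0 -0.15 -0.97 -0.01 0 0 0;0 -0.15 -0.97 -0.01 0 0 0;0 -0.15 -0.97 -0.01 0 0 0;0 -0.15 -0.97 -0.01 0 0 0;0 0 0 0 0 0 1"
}}

```text
time_s: 13.72
tool_pos: [0.5864, -0.377, 0.1925]
tool_rot: [0.117, 0.993, -0.001, -0.002]
ft_force: [-1.6, -0.2, -0.4]
width: 0.0001
grip_force: 0.0
```

{"name": "move_arm", "arguments": {
  "targets": "0 0 0 0 0 0 1;0 0 0 0 0 0 1;0 0 0 0 0 0 1;0 0 0 0 0 0 1;0 0 0 0 0 0 1"
}}

```text
time_s: 14.13
tool_pos: [0.5878, -0.3688, 0.1931]
tool_rot: [0.312, 0.95, 0.001, -0.002]
ft_force: [-0.2, -0.3, -0.5]
width: 0.0001
grip_force: 0.0
```

{"name": "move_arm", "arguments": {
  "targets": "0 0 0 0 0 0 1;0 0 0 0 0 0 1;0 0 0 0 0 0 1;0 0 0 0 0 0 1;0 0 0 0 0 0 0"
}}

```text
time_s: 14.55
tool_pos: [0.5879, -0.3687, 0.1933]
tool_rot: [0.458, 0.889, 0.001, -0.002]
ft_force: [0.4, -0.5, -0.0]
width: -0.0002
grip_force: 0.0
```

{"name": "move_arm", "arguments": {
  "targets": "0 0 0 0 0 0 0;0 0 0 0 0 0 0"
}}

```text
time_s: 14.72
tool_pos: [0.5883, -0.3691, 0.1946]
tool_rot: [0.456, 0.89, 0.0, -0.001]
ft_force: [-0.0, -0.6, 0.0]
width: 0.0002
grip_force: 0.0
```

```bash
python3 - <<'E'
from h import *
o=snap("wrist","w5");print(o["tool_pos"].round(4),yaw(o),o["ft_force"].round(2),o["time_s"],o["width"])
E
```

```text
[ 0.5883 -0.3691  0.1946] 35.72422253727366 [-0.02 -0.55  0.01] 14.7167 0.00024902852828149785
```

View pics/w5.png

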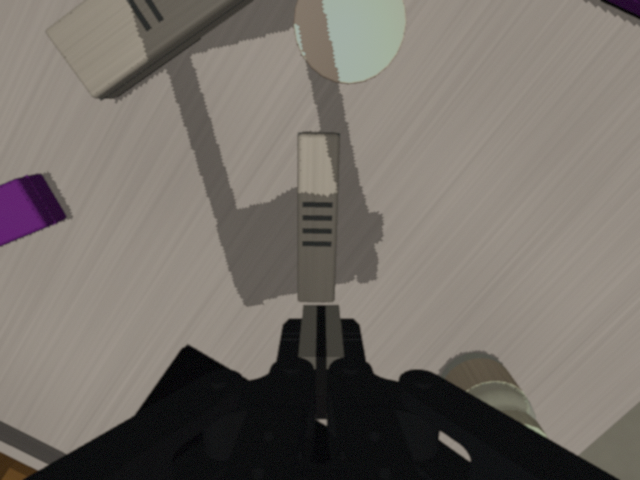

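Slim case lid: corners (298,132), (338,133), (335,301) and (298,301), with bars at (317,224). The coaster is top centre, and a black box and a cylinder are behind the fingers.

```bash
python3 - <<'E'
from h import *
q=ray("wrist",[(298,132),(338.5,132),(335,301),(298,301),(317,224.5)],.037)
c=q[:4].mean(0);d=q[0]+q[1]-q[2]-q[3];print(c,q[4],np.linalg.norm(d)/2,np.degrees(np.arctan2(d[1],d[0]))-90)
u=d/np.linalg.norm(d)
p=c+u*.058; go(p[0],p[1],.0405,35.3)
go(c[0],c[1],.006,35.3)
E
```

```text
[ 0.58706919 -0.37182795  0.037     ] [ 0.58802728 -0.37358237  0.037     ] 0.1291191225441851 34.87246382523543
shift [ 1.41 -0.04  3.86] turn [-0.   -0.02  0.09] yaw now 35.7
shift [-0.04 -0.07  4.72] turn [-0.   -0.02  0.09] yaw now 35.7
```

{"name": "move_arm", "arguments": {
  "targets": "0 0.7 -0.05 0.5 0 0 0.15;0 0.71 0 0.65 0 0 0;0 0 0 0.9 0 0 0;0 0 0 0.9 0 0 0;0 0 0 0.86 0 0 0"
}}

```text
time_s: 15.18
tool_pos: [0.5544, -0.324, 0.0426]
tool_rot: [0.462, 0.887, -0.0, 0.0]
ft_force: [0.4, -0.1, 0.6]
width: -0.0002
grip_force: 0.0
```

{"name": "move_arm", "arguments": {
  "targets": "0 0 0 0.06 0 0 0;0 0 0 0 0 0 0;0 0 0 0 0 0 0"
}}

```text
time_s: 15.43
tool_pos: [0.5545, -0.3245, 0.041]
tool_rot: [0.462, 0.887, 0.0, -0.0]
ft_force: [-0.4, 0.2, 0.4]
width: -0.0002
grip_force: 0.0
```

{"name": "move_arm", "arguments": {
  "targets": "0 0 0 0.03 0 0 0;0 0 0 0.03 0 0 0;0 0 0 0 0 0 0"
}}

```text
time_s: 15.68
tool_pos: [0.5547, -0.3247, 0.039]
tool_rot: [0.462, 0.887, -0.0, 0.0]
ft_force: [0.2, -0.3, -0.1]
width: -0.0
grip_force: 0.0
```

{"name": "move_arm", "arguments": {
  "targets": "0 0 0 0.02 0 0 0;0 0 0 0 0 0 0;0 0 0 0 0 0 0"
}}

```text
time_s: 15.93
tool_pos: [0.5546, -0.3246, 0.038]
tool_rot: [0.462, 0.887, -0.0, 0.0]
ft_force: [0.5, -0.2, -1.4]
width: 0.0004
grip_force: 0.0
```

{"name": "move_arm", "arguments": {
  "targets": "0 0 0 0.03 0 0 0;0 0 0 0 0 0 0;0 0 0 0 0 0 0"
}}

```text
time_s: 16.18
tool_pos: [0.5548, -0.3247, 0.0371]
tool_rot: [0.462, 0.887, -0.0, 0.0]
ft_force: [-0.2, -0.1, 4.2]
width: 0.0
grip_force: 1.5
```

{"name": "move_arm", "arguments": {
  "targets": "0 0 0 0.03 0 0 0;0 0 0 0 0 0 0;0 0 0 0 0 0 0"
}}

```text
time_s: 16.43
tool_pos: [0.5548, -0.3247, 0.037]
tool_rot: [0.462, 0.887, -0.0, 0.001]
ft_force: [-2.5, 1.8, 10.0]
width: -0.0002
grip_force: 5.1
```

{"name": "move_arm", "arguments": {
  "targets": "0 0 0 0.03 0 0 0;0 0 0 0 0 0 0;0 0 0 0 0 0 0"
}}

```text
time_s: 16.68
tool_pos: [0.5549, -0.3247, 0.037]
tool_rot: [0.462, 0.887, -0.0, 0.001]
ft_force: [-4.3, 3.3, 17.5]
width: -0.0001
grip_force: 8.6
```

{"name": "move_arm", "arguments": {
  "targets": "0 0 0 -1 0 0 0;1 -0.72 -0.02 0 0 0 0;1 -0.72 0 0 0 0 0;1 0 0 0 0 0 0;1 0 0 0 0 0 0"
}}

```text
time_s: 17.1
tool_pos: [0.587, -0.3732, 0.0738]
tool_rot: [0.463, 0.886, -0.0, -0.0]
ft_force: [0.0, 0.4, -0.5]
width: 0.0482
grip_force: 0.0
```

{"name": "move_arm", "arguments": {
  "targets": "1 0 0 0 0 0 0;1 0 0 0 0 0 0;1 0 0 0 0 0 0;1 0 0 0.2 0 0 0;1 0 0 0 0 0 0"
}}

```text
time_s: 17.52
tool_pos: [0.5861, -0.3712, 0.0648]
tool_rot: [0.462, 0.887, 0.0, -0.001]
ft_force: [0.2, 0.3, 0.4]
width: 0.0857
grip_force: 0.0
```

{"name": "move_arm", "arguments": {
  "targets": "1 0 0 0.5 0 0 0;1 0 0 0.5 0 0 0;1 0 0 0.47 0 0 0;1 0 0 0 0 0 0;0 0 0 0 0 0 0",
  "squeeze": 60
}}

```text
time_s: 17.93
tool_pos: [0.5859, -0.3713, 0.0061]
tool_rot: [0.462, 0.887, 0.0, -0.002]
ft_force: [0.2, 0.0, 0.1]
width: 0.0752
grip_force: 0.0
```

{"name": "move_arm", "arguments": {
  "targets": "0 0 0 0 0 0 0;0 0 0 0 0 0 0;0 0 0 0 0 0 0;0 0 0 0 0 0 0;0 0 0 0 0 0 0"
}}

```text
time_s: 18.35
tool_pos: [0.5877, -0.373, 0.0092]
tool_rot: [0.462, 0.887, -0.0, 0.001]
ft_force: [0.1, 0.5, 4.3]
width: 0.0294
grip_force: 61.0
```

{"name": "move_arm", "arguments": {
  "targets": "0 0 0 0 0 0 0;0 0 0 0 0 0 0;0 0 0 0 0 0 0;0 0 0 0 0 0 0;0 0 0 0 0 0 0"
}}

```text
time_s: 18.77
tool_pos: [0.5877, -0.373, 0.0092]
tool_rot: [0.463, 0.887, -0.0, 0.001]
ft_force: [-1.4, -0.6, 6.3]
width: 0.029
grip_force: 61.0
```

{"name": "move_arm", "arguments": {
  "targets": "0 0 0 -0.5 0 0 0;0 0 0 -0.9 0 0 0;0 0 0 -1 0 0 0;0 0 0 -1 0 0 0;0 0 0 -0.9 0 0 0"
}}

```text
time_s: 19.18
tool_pos: [0.5868, -0.372, 0.1816]
tool_rot: [0.462, 0.887, 0.0, 0.0]
ft_force: [1.0, 0.3, -1.7]
width: 0.029
grip_force: 60.1
```

{"name": "move_arm", "arguments": {
  "targets": "0 0 0 0 0 0 1;0 0 0 0 0 0 1;0 0 0 0 0 0 1;0 0 0 0 0 0 1;0 0 0 0 0 0 1"
}}

```text
time_s: 19.6
tool_pos: [0.5865, -0.372, 0.1792]
tool_rot: [0.631, 0.776, 0.0, -0.0]
ft_force: [-0.7, -0.3, -2.1]
width: 0.029
grip_force: 60.1
```

```bash
python3 - <<'E'
from h import *
o=env.observe();print(o["tool_pos"],o["width"],o["ft_force"],o["grip_force"])
go(.559,.202,.2,-99)
E
```

```text
[ 0.58654454 -0.37195318  0.17916053] 0.029025788636134038 [-0.67568425 -0.27407815 -2.0593089 ] 60.104695558547974
shift [14.19  2.25 -0.51] turn [-1.000e-02  0.000e+00  2.416e+01] yaw now 11.8
```

{"name": "move_arm", "arguments": {
  "targets": "0 0.946 0.15 -0.03 0 0 0;0 0.946 0.15 -0.03 0 0 0;0 0.946 0.15 -0.03 0 0 0;0 0.946 0.15 -0.03 0 0 0;0 0.946 0.15 -0.03 0 0 0"
}}

```text
time_s: 20.02
tool_pos: [0.5761, -0.1792, 0.1851]
tool_rot: [0.63, 0.777, -0.0, -0.001]
ft_force: [0.8, 0.7, -1.5]
width: 0.0294
grip_force: 60.1
```

{"name": "move_arm", "arguments": {
  "targets": "0 0.946 0.15 -0.03 0 0 0;0 0.946 0.15 -0.03 0 0 0;0 0.946 0.15 -0.03 0 0 0;0 0.946 0.15 -0.03 0 0 0;0 0.946 0.15 -0.03 0 0 0"
}}

```text
time_s: 20.43
tool_pos: [0.5662, 0.0122, 0.1914]
tool_rot: [0.629, 0.777, -0.0, -0.0]
ft_force: [1.7, 0.9, -0.9]
width: 0.0291
grip_force: 60.1
```

{"name": "move_arm", "arguments": {
  "targets": "0 0.946 0.15 -0.03 0 0 0;0 0.946 0.15 -0.03 0 0 0;0 0.946 0.15 -0.03 0 0 0;0 0.946 0.15 -0.03 0 0 0;0 0.946 0.15 -0.03 0 0 0"
}}

```text
time_s: 20.85
tool_pos: [0.5562, 0.2035, 0.1975]
tool_rot: [0.629, 0.777, -0.0, -0.0]
ft_force: [1.6, 0.7, -0.8]
width: 0.0291
grip_force: 60.1
```

{"name": "move_arm", "arguments": {
  "targets": "0 0 0 0 0 0 1;0 0 0 0 0 0 1;0 0 0 0 0 0 1;0 0 0 0 0 0 1;0 0 0 0 0 0 1"
}}

```text
time_s: 21.27
tool_pos: [0.5565, 0.2019, 0.1972]
tool_rot: [0.772, 0.635, -0.0, -0.0]
ft_force: [0.2, -0.0, -0.8]
width: 0.0289
grip_force: 60.1
```

{"name": "move_arm", "arguments": {
  "targets": "0 0 0 0 0 0 1;0 0 0 0 0 0 1;0 0 0 0 0 0 1;0 0 0 0 0 0 1;0 0 0 0 0 0 1"
}}

```text
time_s: 21.68
tool_pos: [0.5566, 0.2016, 0.1972]
tool_rot: [0.883, 0.469, -0.0, -0.0]
ft_force: [-0.1, -0.3, -1.4]
width: 0.0291
grip_force: 60.1
```

{"name": "move_arm", "arguments": {
  "targets": "0 0 0 0 0 0 1;0 0 0 0 0 0 1;0 0 0 0 0 0 1;0 0 0 0 0 0 1;0 0 0 0 0 0 1"
}}

```text
time_s: 22.1
tool_pos: [0.5566, 0.2016, 0.1972]
tool_rot: [0.959, 0.284, -0.0, -0.0]
ft_force: [0.2, 0.0, -1.4]
width: 0.029
grip_force: 60.1
```

{"name": "move_arm", "arguments": {
  "targets": "0 0 0 0 0 0 1;0 0 0 0 0 0 1;0 0 0 0 0 0 1;0 0 0 0 0 0 1;0 0 0 0 0 0 1"
}}

```text
time_s: 22.52
tool_pos: [0.5566, 0.2016, 0.1972]
tool_rot: [0.996, 0.088, -0.0, 0.0]
ft_force: [-0.1, 0.6, -1.3]
width: 0.0292
grip_force: 60.1
```

{"name": "move_arm", "arguments": {
  "targets": "0 0 0 0 0 0 1;0 0 0 0 0 0 1;0 0 0 0 0 0 1;0 0 0 0 0 0 1;0 0 0 0 0 0 0.16"
}}

```text
time_s: 22.93
tool_pos: [0.5567, 0.2016, 0.1972]
tool_rot: [0.997, -0.078, -0.0, 0.0]
ft_force: [0.8, -0.6, -0.5]
width: 0.0291
grip_force: 60.1
```

```bash
python3 - <<'E'
from h import *
o=env.observe();print(o["tool_pos"],o["joints"],o["width"],o["ft_force"],o["grip_force"])
go(.559,.202,.045,-99)
E
```

```text
[0.55666526 0.2016056  0.19718953] [1.59200079e-01 3.57791633e-01 1.48109999e+00 2.60410207e-05
 1.30355712e+00 1.88589242e+00] 0.029111818132957375 [ 0.76156966 -0.55919001 -0.51953624] 60.103386640548706
shift [ 0.06 -0.02  3.8 ] turn [0.   0.01 0.01] yaw now -98.9
```

{"name": "move_arm", "arguments": {
  "targets": "0 0.06 0 0 0 0 0;0 0 0 0.9 0 0 0;0 0 0 0.9 0 0 0;0 0 0 0.9 0 0 0;0 0 0 0.9 0 0 0"
}}

```text
time_s: 23.35
tool_pos: [0.5596, 0.2013, 0.0524]
tool_rot: [0.997, -0.075, 0.001, -0.0]
ft_force: [0.9, 0.2, -2.0]
width: 0.0291
grip_force: 60.3
```

{"name": "move_arm", "arguments": {
  "targets": "0 0 0 0 0 0 0;0 0 0 0 0 0 0;0 0 0 0 0 0 0;0 0 0 0 0 0 0"
}}

```text
time_s: 23.68
tool_pos: [0.5617, 0.2017, 0.0564]
tool_rot: [0.997, -0.076, 0.002, -0.001]
ft_force: [-0.3, -0.9, -1.0]
width: 0.0285
grip_force: 60.1
```

```bash
python3 - <<'E'
from h import *
o=snap("wrist","w6");print(o["tool_pos"].round(4),yaw(o),o["ft_force"].round(2),o["time_s"],o["width"])
E
```

```text
[0.5617 0.2017 0.0564] -98.72104785225021 [-0.28 -0.86 -0.98] 23.6833 0.028505375779860464
```

View pics/w6.png

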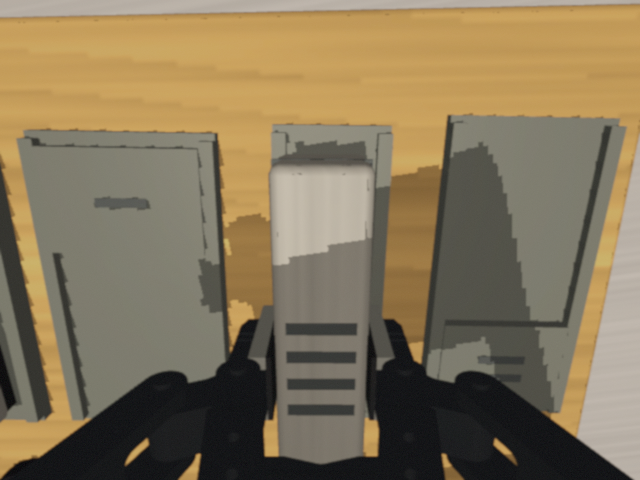

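The slim case is above its cradle, whose far end spans columns 273–392 at row 125. The case end spans 272–373 at row 165. The medium cradle's far end runs from (449,116) to (624,120).

```bash
python3 - <<'E'
from h import *
o=env.observe();print(o["time_s"],o["tool_pos"].round(4))
a=np.radians(-9);u=np.array([np.cos(a),np.sin(a)]);v=np.array([-u[1],u[0]])
n=ray("wrist",[(273,125),(392,125),(449,116),(624,120)],.023)[:,:2];print(np.linalg.norm(n[0]-n[1]),np.linalg.norm(n[2]-n[3]));C=n[:2].mean(0)-.0715*u;print("cradle",C,"medium",n[2:].mean(0)-.0715*u)
q=ray("wrist",[(272,165),(373,165)],o["tool_pos"][2]-.0092+.037)[:,:2];print(np.linalg.norm(q[0]-q[1]));K=q.mean(0)-.065*u;print("case",K)
print("cradle-case along",(C-K)@u,"across(left)",(C-K)@v)
go(.559,.202,.05,-99)
E
```

```text
23.7333 [0.5616 0.2016 0.0564]
0.04826797968221819 0.07079877484825453
cradle [0.56192535 0.197412  ] medium [0.55197729 0.11566444]
0.02756721760529925
case [0.56073323 0.20182772]
cradle-case along 0.0018682065712102432 across(left) -0.0041748632788016085
shift [-0.07  0.    0.16] turn [-0.02 -0.06  0.06] yaw now -98.7
```

{"name": "move_arm", "arguments": {
  "targets": "0 0.03 0.1 0 0 0 0;0 0 0 0.2 0 0 0;0 0 0 0.2 0 0 0;0 0 0 0.1 0 0 0;0 0 0 0 0 0 0"
}}

```text
time_s: 24.15
tool_pos: [0.5588, 0.1969, 0.0319]
tool_rot: [0.997, -0.076, -0.001, 0.0]
ft_force: [-1.4, -0.3, -1.5]
width: 0.0293
grip_force: 60.1
```

{"name": "move_arm", "arguments": {
  "targets": "0 0 0 0.1 0 0 0;0 0 0 0 0 0 0;0 0 0 0 0 0 0"
}}

```text
time_s: 24.4
tool_pos: [0.5598, 0.1972, 0.0292]
tool_rot: [0.997, -0.076, -0.0, 0.0]
ft_force: [0.6, 0.2, -1.6]
width: 0.0292
grip_force: 60.1
```

{"name": "move_arm", "arguments": {
  "targets": "0 0 0 0.05 0 0 0;0 0 0 0 0 0 0;0 0 0 0 0 0 0"
}}

```text
time_s: 24.65
tool_pos: [0.56, 0.1972, 0.0275]
tool_rot: [0.997, -0.076, 0.0, 0.0]
ft_force: [-0.5, 0.7, -0.8]
width: 0.0291
grip_force: 60.1
```

{"name": "move_arm", "arguments": {
  "targets": "0 0 0 0.04 0 0 0;0 0 0 0 0 0 0;0 0 0 0 0 0 0"
}}

```text
time_s: 24.9
tool_pos: [0.5603, 0.1972, 0.0271]
tool_rot: [0.997, -0.076, 0.0, -0.0]
ft_force: [-1.6, -0.8, 7.1]
width: 0.0291
grip_force: 61.1
```

{"name": "move_arm", "arguments": {
  "targets": "0.52 0 0 0 0 0 0;0.52 0 0 0 0 0 0;0.52 0 0 0 0 0 0;0.52 0 0 0 0 0 0;0.52 0 0 0 0 0 0"
}}

```text
time_s: 25.32
tool_pos: [0.56, 0.1972, 0.0258]
tool_rot: [0.997, -0.076, -0.0, 0.0]
ft_force: [0.9, 0.6, 0.4]
width: 0.0443
grip_force: 0.0
```

{"name": "move_arm", "arguments": {
  "targets": "0.52 0 0 -0.3 0 0 0;0.52 0 0 -0.8 0 0 0;0.52 0 0 -1 0 0 0;0.52 0 0 -1 0 0 0;0.52 0 0 -1 0 0 0"
}}

```text
time_s: 25.73
tool_pos: [0.5596, 0.1971, 0.1924]
tool_rot: [0.997, -0.076, -0.0, 0.0]
ft_force: [1.4, 0.2, -0.2]
width: 0.0443
grip_force: 0.0
```

```bash
python3 - <<'E'
from h import *
o=snap("wrist","w7");print(o["tool_pos"].round(4),yaw(o),o["ft_force"].round(2),o["time_s"],o["width"])
im=env.get_image("top");cv2.imwrite("pics/t7.png",im[:,:,::-1])
for n in("medium","slim","narrow"):
    print(n,[([int(v) for v in d["bbox"]],round(d["confidence"],2)) for d in env.spot_in(f"case_{n}_mid","top")])
E
```

```text
[0.5596 0.1971 0.1924] -98.75298280608864 [ 1.37  0.19 -0.17] 25.7333 0.04430262608940028
medium [([398, 236, 455, 272], 0.87)]
slim []
narrow [([488, 249, 539, 291], 0.77), ([326, 132, 355, 184], 0.72), ([424, 313, 477, 334], 0.67), ([352, 277, 392, 333], 0.59), ([139, 162, 159, 177], 0.51)]
```

View pics/w7.png

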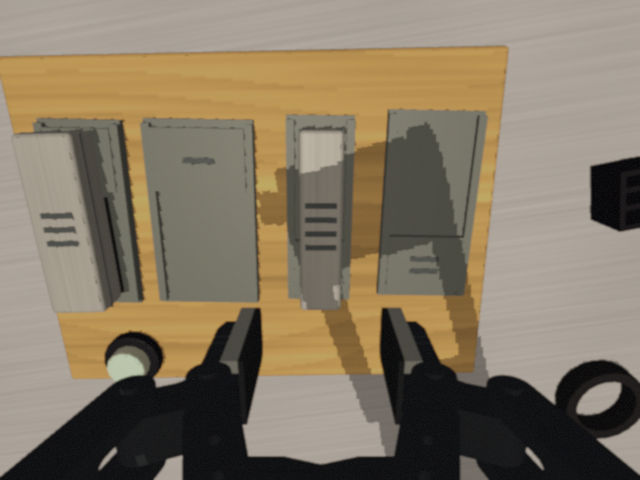

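Slim is seated centrally in its cradle: lid columns 300–346 between 287 and 354. I'll check narrow and the medium cradle numerically.

```bash
python3 - <<'E'
from h import *
def box(p,z):
    q=ray("wrist",p,z);d=q[0]+q[1]-q[2]-q[3];print(q.mean(0).round(4),"yaw",np.degrees(np.arctan2(d[1],d[0])).round(1),"L",np.linalg.norm(d)/2,"W",np.linalg.norm(q[0]-q[1]))
box([(14,133),(76,131),(108,309),(55,311)],.055)
box([(36,120),(123,119),(143,301),(60,303)],.022)
box([(389,109),(487,111),(466,296),(377,293)],.022)
box([(300,128),(345,128),(341,308),(301,308)],.055)
box([(287,115),(354,115),(350,299),(289,299)],.022)
print("button",ray("wrist",[(127,365)],.045))
go(.415,-.320,.197,-22.1)
E
```

```text
[0.5876 0.3718 0.055 ] yaw -8.4 L 0.12671839394090545 W 0.04007968592810209
[0.586 0.371 0.022] yaw -11.9 L 0.14328243595507287 W 0.062048471140910694
[0.5528 0.1152 0.022 ] yaw -9.3 L 0.1428141095485445 W 0.06940726511770087
[0.5623 0.1965 0.055 ] yaw -9.3 L 0.12756073267355078 W 0.02880740914351606
[0.562  0.1978 0.022 ] yaw -9.2 L 0.1434508569952924 W 0.047532377698582276
button [[0.46849159 0.36816334 0.045     ]]
shift [-1.61 13.33 -0.17] turn [ 0.000e+00 -1.000e-02 -1.672e+01] yaw now -98.8
```

{"name": "move_arm", "arguments": {
  "targets": "0 -0.115 0.952 -0.01 0 0 0;0 -0.115 0.952 -0.01 0 0 0;0 -0.115 0.952 -0.01 0 0 0;0 -0.115 0.952 -0.01 0 0 0;0 -0.115 0.952 -0.01 0 0 0"
}}

```text
time_s: 26.4
tool_pos: [0.5062, 0.0114, 0.19]
tool_rot: [0.997, -0.076, -0.002, -0.0]
ft_force: [0.2, -0.8, -0.3]
width: -0.0002
grip_force: 0.0
```

{"name": "move_arm", "arguments": {
  "targets": "0 -0.115 0.952 -0.01 0 0 0;0 -0.115 0.952 -0.01 0 0 0;0 -0.115 0.952 -0.01 0 0 0;0 -0.115 0.952 -0.01 0 0 0;0 -0.115 0.952 -0.01 0 0 0"
}}

```text
time_s: 26.82
tool_pos: [0.4546, -0.1731, 0.1922]
tool_rot: [0.997, -0.076, -0.002, -0.001]
ft_force: [-0.0, 0.1, 0.5]
width: 0.0004
grip_force: 0.0
```

{"name": "move_arm", "arguments": {
  "targets": "0 -0.115 0.952 -0.01 0 0 0;0 -0.115 0.952 -0.01 0 0 0;0 -0.115 0.952 -0.01 0 0 0;0 -0.115 0.952 -0.01 0 0 0;0 0 0 0 0 0 -0.9"
}}

```text
time_s: 27.23
tool_pos: [0.4126, -0.3258, 0.1937]
tool_rot: [0.999, -0.043, -0.001, 0.001]
ft_force: [-0.1, -0.6, -0.1]
width: 0.0003
grip_force: 0.0
```

{"name": "move_arm", "arguments": {
  "targets": "0 0 0 0 0 0 -1;0 0 0 0 0 0 -1;0 0 0 0 0 0 -1;0 0 0 0 0 0 -1;0 0 0 0 0 0 -1"
}}

```text
time_s: 27.65
tool_pos: [0.4142, -0.319, 0.1934]
tool_rot: [0.987, 0.161, -0.001, -0.002]
ft_force: [0.2, 0.1, -0.7]
width: 0.0002
grip_force: 0.0
```

{"name": "move_arm", "arguments": {
  "targets": "0 0 0 0 0 0 -1;0 0 0 0 0 0 -1;0 0 0 0 0 0 -1;0 0 0 0 0 0 -1;0 0 0 0 0 0 -1"
}}

```text
time_s: 28.07
tool_pos: [0.4143, -0.3189, 0.1934]
tool_rot: [0.935, 0.354, -0.001, -0.002]
ft_force: [-0.1, 0.6, 0.1]
width: -0.0001
grip_force: 0.0
```

{"name": "move_arm", "arguments": {
  "targets": "0 0 0 0 0 0 -1;0 0 0 0 0 0 -1;0 0 0 0 0 0 -1;0 0 0 0 0 0 -1;0 0 0 0 0 0 -0.9"
}}

```text
time_s: 28.48
tool_pos: [0.4143, -0.3189, 0.1935]
tool_rot: [0.849, 0.529, -0.0, -0.002]
ft_force: [0.2, -0.5, -0.2]
width: -0.0001
grip_force: 0.0
```

{"name": "move_arm", "arguments": {
  "targets": "0 0 0 0 0 0 -0.9;0 0 0 0 0 0 0;0 0 0 0 0 0 0;0 0 0 0 0 0 0"
}}

```text
time_s: 28.82
tool_pos: [0.4148, -0.3195, 0.1945]
tool_rot: [0.831, 0.557, -0.0, -0.001]
ft_force: [0.1, -0.6, 0.3]
width: 0.0004
grip_force: 0.0
```

```bash
python3 - <<'E'
from h import *
o=snap("wrist","w8");print(o["tool_pos"].round(4),yaw(o),o["joints"].round(2),o["ft_force"].round(2),o["time_s"],o["width"])
E
```

```text
[ 0.4148 -0.3195  0.1945] -22.32554161891328 [-0.87  0.24  1.65 -0.    1.25 -0.48] [ 0.08 -0.62  0.32] 28.8167 0.0004217724614141011
```

View pics/w8.png

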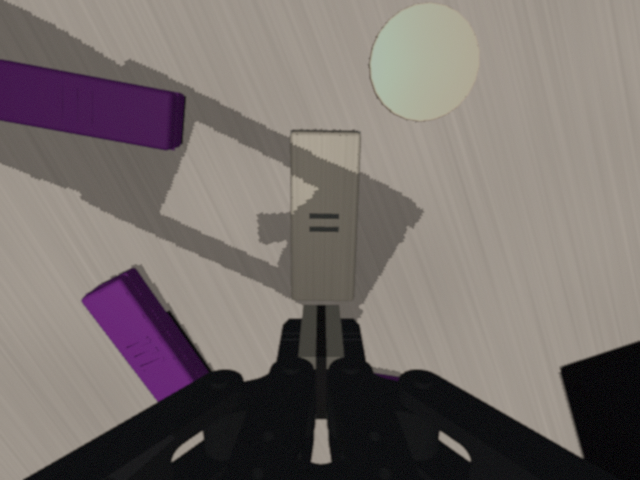

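Medium lid corners are (291,131), (360,131), (355,303) and (292,303), with bars at (324,222).

```bash
python3 - <<'E'
from h import *
q=ray("wrist",[(291,131),(360,131),(355,303),(292,303),(324,222.5)],.037)
c=q[:4].mean(0);d=q[0]+q[1]-q[2]-q[3];print(c,q[4],np.linalg.norm(d)/2,np.degrees(np.arctan2(d[1],d[0]))-90)
u=d/np.linalg.norm(d)
p=c+u*.058; go(p[0],p[1],.0375,-22.3)
go(c[0],c[1],.006,-22.3)
E
```

```text
[ 0.41622085 -0.32231879  0.037     ] [ 0.41596029 -0.32210914  0.037     ] 0.13144844788423038 -22.90194804642512
shift [1.4  0.08 3.93] turn [-0.02 -0.01 -0.  ] yaw now -22.3
shift [-0.05  0.06  4.72] turn [-0.02 -0.01 -0.  ] yaw now -22.3
```

{"name": "move_arm", "arguments": {
  "targets": "0 0.7 0.07 0.5 0 0 0.1;0 0.7 0 0.65 0 0 0;0 0 0 0.95 0 0 0;0 0 0 0.95 0 0 0;0 0 0 0.86 0 0 0"
}}

```text
time_s: 29.28
tool_pos: [0.4392, -0.2683, 0.0376]
tool_rot: [0.832, 0.554, 0.0, 0.0]
ft_force: [-0.3, -0.1, 0.4]
width: 0.0001
grip_force: 0.0
```

{"name": "move_arm", "arguments": {
  "targets": "0 0 0 0.04 0 0 0;0 0 0 0 0 0 0;0 0 0 0 0 0 0"
}}

```text
time_s: 29.53
tool_pos: [0.4394, -0.2696, 0.0382]
tool_rot: [0.832, 0.554, -0.0, 0.0]
ft_force: [-0.1, -0.9, 0.4]
width: 0.0001
grip_force: 0.0
```

{"name": "move_arm", "arguments": {
  "targets": "0 0 0 0.03 0 0 0;0 0 0 0 0 0 0;0 0 0 0 0 0 0"
}}

```text
time_s: 29.78
tool_pos: [0.4396, -0.2698, 0.0375]
tool_rot: [0.832, 0.554, 0.0, 0.001]
ft_force: [-0.5, 0.0, -0.1]
width: 0.0003
grip_force: 0.0
```

{"name": "move_arm", "arguments": {
  "targets": "0 0 0 0.03 0 0 0;0 0 0 0 0 0 0;0 0 0 0 0 0 0"
}}

```text
time_s: 30.03
tool_pos: [0.4398, -0.2693, 0.0358]
tool_rot: [0.832, 0.554, 0.0, 0.001]
ft_force: [2.7, 2.8, 3.1]
width: 0.0001
grip_force: 2.0
```

{"name": "move_arm", "arguments": {
  "targets": "0 0 0 0.05 0 0 0;0 0 0 0 0 0 0;0 0 0 0 0 0 0"
}}

```text
time_s: 30.28
tool_pos: [0.4395, -0.269, 0.0333]
tool_rot: [0.832, 0.554, 0.0, 0.0]
ft_force: [1.8, 4.3, 4.9]
width: -0.0002
grip_force: 2.5
```

{"name": "move_arm", "arguments": {
  "targets": "0 0 0 0.03 0 0 0;0 0 0 0 0 0 0;0 0 0 0 0 0 0"
}}

```text
time_s: 30.53
tool_pos: [0.4392, -0.2691, 0.0319]
tool_rot: [0.832, 0.554, 0.0, -0.0]
ft_force: [2.5, 4.3, 3.7]
width: 0.0002
grip_force: 2.2
```

{"name": "move_arm", "arguments": {
  "targets": "0 0 0 -1 0 0 0;1 -0.72 -0.02 0 0 0 0;1 -0.725 0 0 0 0 0;1 0 0 0 0 0 0;1 0 0 0 0 0 0"
}}

```text
time_s: 30.95
tool_pos: [0.4152, -0.3238, 0.0716]
tool_rot: [0.833, 0.553, -0.0, -0.0]
ft_force: [0.2, 0.8, -0.6]
width: 0.0486
grip_force: 0.0
```

{"name": "move_arm", "arguments": {
  "targets": "1 0 0 0 0 0 0;1 0 0 0 0 0 0;1 0 0 0 0 0 0;1 0 0 0.2 0 0 0;1 0 0 0 0 0 0"
}}

```text
time_s: 31.37
tool_pos: [0.4158, -0.321, 0.0625]
tool_rot: [0.832, 0.555, -0.0, -0.001]
ft_force: [-0.9, 1.1, 0.4]
width: 0.0853
grip_force: 0.0
```

{"name": "move_arm", "arguments": {
  "targets": "1 0 0 0.5 0 0 0;1 0 0 0.5 0 0 0;1 0 0 0.43 0 0 0;1 0 0 0 0 0 0;0 0 0 0 0 0 0",
  "squeeze": 60
}}

```text
time_s: 31.78
tool_pos: [0.4156, -0.3212, 0.0058]
tool_rot: [0.832, 0.555, -0.0, -0.001]
ft_force: [0.7, -0.2, -0.5]
width: 0.0757
grip_force: 0.0
```

{"name": "move_arm", "arguments": {
  "targets": "0 0 0 0 0 0 0;0 0 0 0 0 0 0;0 0 0 0 0 0 0;0 0 0 0 0 0 0;0 0 0 0 0 0 0"
}}

```text
time_s: 32.2
tool_pos: [0.4169, -0.323, 0.0081]
tool_rot: [0.832, 0.554, 0.0, 0.001]
ft_force: [-0.1, 0.7, 7.2]
width: 0.0491
grip_force: 63.2
```

{"name": "move_arm", "arguments": {
  "targets": "0 0 0 0 0 0 0;0 0 0 0 0 0 0;0 0 0 0 0 0 0;0 0 0 0 0 0 0;0 0 0 0 0 0 0"
}}

```text
time_s: 32.62
tool_pos: [0.4169, -0.323, 0.0081]
tool_rot: [0.832, 0.554, 0.0, 0.001]
ft_force: [-0.1, 1.5, 6.6]
width: 0.0491
grip_force: 63.2
```

{"name": "move_arm", "arguments": {
  "targets": "0 0 0 -0.5 0 0 0;0 0 0 -0.9 0 0 0;0 0 0 -1 0 0 0;0 0 0 -1 0 0 0;0 0 0 -0.9 0 0 0"
}}

```text
time_s: 33.03
tool_pos: [0.416, -0.3221, 0.1811]
tool_rot: [0.832, 0.554, 0.0, 0.0]
ft_force: [0.3, -0.6, -2.6]
width: 0.0491
grip_force: 63.0
```

```bash
python3 - <<'E'
from h import *
o=env.observe();print(o["tool_pos"],o["width"],o["ft_force"],o["grip_force"])
go(.554,.1155,.2,80.8)
E
```

```text
[ 0.41601877 -0.3220652   0.18114587] 0.0491090177899958 [ 0.29676463 -0.6086877  -2.55321777] 62.96452760696411
shift [11.42 -1.03 -0.48] turn [ 0.000e+00  1.000e-02 -2.257e+01] yaw now -22.7
```

{"name": "move_arm", "arguments": {
  "targets": "0 0.952 -0.086 -0.04 0 0 0;0 0.952 -0.086 -0.04 0 0 0;0 0.952 -0.086 -0.04 0 0 0;0 0.952 -0.086 -0.04 0 0 0;0 0.952 -0.086 -0.04 0 0 0"
}}

```text
time_s: 33.45
tool_pos: [0.4735, -0.1382, 0.187]
tool_rot: [0.832, 0.554, 0.0, 0.0]
ft_force: [1.2, -0.6, -2.2]
width: 0.0495
grip_force: 63.1
```

{"name": "move_arm", "arguments": {
  "targets": "0 0.952 -0.086 -0.04 0 0 0;0 0.952 -0.086 -0.04 0 0 0;0 0.952 -0.086 -0.04 0 0 0;0 0.952 -0.086 -0.04 0 0 0;0 0.952 -0.086 -0.04 0 0 0"
}}

```text
time_s: 33.87
tool_pos: [0.531, 0.0443, 0.1949]
tool_rot: [0.832, 0.554, -0.0, 0.0]
ft_force: [0.9, -0.4, -1.5]
width: 0.0491
grip_force: 63.1
```

{"name": "move_arm", "arguments": {
  "targets": "0 0.952 -0.086 -0.04 0 0 0;0 0.952 -0.086 -0.04 0 0 0;0 0 0 0 0 0 -0.98;0 0 0 0 0 0 -0.98;0 0 0 0 0 0 -0.98"
}}

```text
time_s: 34.28
tool_pos: [0.5538, 0.1166, 0.1976]
tool_rot: [0.759, 0.651, -0.0, -0.0]
ft_force: [-0.4, -0.0, -1.6]
width: 0.0491
grip_force: 63.1
```

{"name": "move_arm", "arguments": {
  "targets": "0 0 0 0 0 0 -0.98;0 0 0 0 0 0 -0.98;0 0 0 0 0 0 -0.98;0 0 0 0 0 0 -0.98;0 0 0 0 0 0 -0.98"
}}

```text
time_s: 34.7
tool_pos: [0.5538, 0.1153, 0.1978]
tool_rot: [0.619, 0.785, -0.0, -0.0]
ft_force: [0.1, 0.3, -3.0]
width: 0.0492
grip_force: 63.1
```

{"name": "move_arm", "arguments": {
  "targets": "0 0 0 0 0 0 -0.98;0 0 0 0 0 0 -0.98;0 0 0 0 0 0 -0.98;0 0 0 0 0 0 -0.98;0 0 0 0 0 0 -0.98"
}}

```text
time_s: 35.12
tool_pos: [0.5538, 0.1153, 0.1978]
tool_rot: [0.454, 0.891, -0.0, -0.0]
ft_force: [-0.2, -0.8, -1.8]
width: 0.0491
grip_force: 63.1
```

{"name": "move_arm", "arguments": {
  "targets": "0 0 0 0 0 0 -0.98;0 0 0 0 0 0 -0.98;0 0 0 0 0 0 -0.98;0 0 0 0 0 0 -0.98;0 0 0 0 0 0 -0.98"
}}

```text
time_s: 35.53
tool_pos: [0.5538, 0.1153, 0.1977]
tool_rot: [0.272, 0.962, -0.0, -0.0]
ft_force: [0.4, 0.4, -2.0]
width: 0.049
grip_force: 63.1
```

{"name": "move_arm", "arguments": {
  "targets": "0 0 0 0 0 0 -0.98;0 0 0 0 0 0 -0.98;0 0 0 0 0 0 -0.98;0 0 0 0 0 0 -0.98;0 0 0 0 0 0 -0.98"
}}

```text
time_s: 35.95
tool_pos: [0.5538, 0.1153, 0.1978]
tool_rot: [0.08, 0.997, -0.0, -0.0]
ft_force: [1.0, -0.4, -2.7]
width: 0.0492
grip_force: 63.1
```

```bash
python3 - <<'E'
from h import *
o=env.observe();print(o["tool_pos"],o["width"],o["ft_force"],o["grip_force"])
go(.5535,.1155,.05,80.8)
E
```

```text
[0.55376521 0.11527643 0.19777772] 0.049191229460133594 [ 1.01660636 -0.39661257 -2.72109893] 63.1249737739563
shift [0.01 0.   3.69] turn [-0.   -0.01  0.02] yaw now 80.9
```

{"name": "move_arm", "arguments": {
  "targets": "0 0 0 0.9 0 0 0.02;0 0 0 0.95 0 0 0;0 0 0 0.95 0 0 0;0 0 0 0.8 0 0 0;0 0 0 0 0 0 0"
}}

```text
time_s: 36.37
tool_pos: [0.5485, 0.1151, 0.0475]
tool_rot: [0.082, 0.997, -0.001, -0.007]
ft_force: [-2.7, -1.2, -2.5]
width: 0.0489
grip_force: 63.1
```

{"name": "move_arm", "arguments": {
  "targets": "0 0 0 0 0 0 0;0 0 0 0 0 0 0;0 0 0 0 0 0 0;0 0 0 0 0 0 0"
}}

```text
time_s: 36.7
tool_pos: [0.5561, 0.1153, 0.0565]
tool_rot: [0.082, 0.997, 0.0, 0.002]
ft_force: [-0.5, 0.1, -1.9]
width: 0.0489
grip_force: 63.2
```

```bash
python3 - <<'E'
from h import *
o=snap("wrist","w9");print(o["tool_pos"].round(4),yaw(o),o["ft_force"].round(2),o["time_s"],o["width"])
E
```

```text
[0.5561 0.1153 0.0565] 80.56176036096649 [-0.5   0.09 -1.91] 36.7 0.04886160261889678
```

View pics/w9.png

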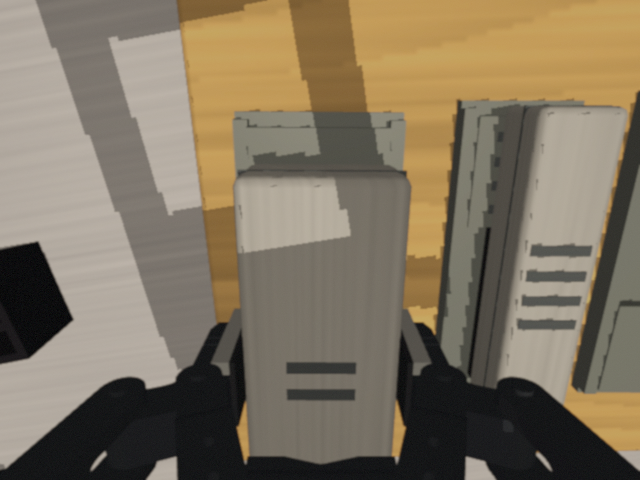

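Cradle near end: columns 234–405 at row 113. Case near end: 236–409 at row 177.

```bash
python3 - <<'E'
from h import *
o=env.observe();print(o["time_s"],o["tool_pos"].round(4),o["ft_force"].round(1))
a=np.radians(-9.3);u=np.array([np.cos(a),np.sin(a)]);v=np.array([-u[1],u[0]])
n=ray("wrist",[(234,113),(405,113)],.023)[:,:2];print(np.linalg.norm(n[0]-n[1]));C=n.mean(0)+.0715*u
q=ray("wrist",[(236,177),(409,177)],o["tool_pos"][2]-.0081+.037)[:,:2];print(np.linalg.norm(q[0]-q[1]));K=q.mean(0)+.065*u;print("cradle",C,"case",K)
print("along",(C-K)@u,"left",(C-K)@v)
E
```

```text
36.75 [0.5557 0.1153 0.0562] [-0.6  0.1 -1.6]
0.06842500535387053
0.046956188757905165
cradle [0.55010827 0.11620767] case [0.559042   0.11562183]
along -0.008910980964322128 left -0.000865589017362133
```

{"name": "move_arm", "arguments": {
  "targets": "0 0.17 -0.02 0 0 0 0;0 0 0 0.2 0 0 0;0 0 0 0.2 0 0 0;0 0 0 0.1 0 0 0;0 0 0 0 0 0 0"
}}

```text
time_s: 37.17
tool_pos: [0.5461, 0.1156, 0.0323]
tool_rot: [0.082, 0.997, -0.0, -0.001]
ft_force: [-0.1, -0.8, -2.3]
width: 0.0491
grip_force: 63.2
```

{"name": "move_arm", "arguments": {
  "targets": "0 0 0 0.1 0 0 0;0 0 0 0 0 0 0;0 0 0 0 0 0 0;0 0 0 0 0 0 0"
}}

```text
time_s: 37.5
tool_pos: [0.5475, 0.1156, 0.03]
tool_rot: [0.082, 0.997, 0.0, 0.0]
ft_force: [0.4, -0.6, -1.9]
width: 0.049
grip_force: 63.2
```

{"name": "move_arm", "arguments": {
  "targets": "0 0 0 0.05 0 0 0;0 0 0 0 0 0 0;0 0 0 0 0 0 0"
}}

```text
time_s: 37.75
tool_pos: [0.5473, 0.1156, 0.0279]
tool_rot: [0.082, 0.997, -0.0, -0.0]
ft_force: [0.2, 0.7, -1.6]
width: 0.0489
grip_force: 63.2
```

{"name": "move_arm", "arguments": {
  "targets": "0 0 0 0.04 0 0 0;0 0 0 0 0 0 0;0 0 0 0 0 0 0"
}}

```text
time_s: 38.0
tool_pos: [0.5473, 0.1156, 0.0263]
tool_rot: [0.082, 0.997, -0.0, -0.0]
ft_force: [-0.5, 0.1, -2.0]
width: 0.049
grip_force: 63.2
```

{"name": "move_arm", "arguments": {
  "targets": "0 0 0 0.04 0 0 0;0 0 0 0 0 0 0;0 0 0 0 0 0 0"
}}

```text
time_s: 38.25
tool_pos: [0.5474, 0.1156, 0.0261]
tool_rot: [0.082, 0.997, -0.0, 0.0]
ft_force: [-3.6, -0.2, 8.8]
width: 0.0487
grip_force: 64.6
```

{"name": "move_arm", "arguments": {
  "targets": "0.72 0 0 0 0 0 0;0.72 0 0 0 0 0 0;0.72 0 0 0 0 0 0;0.72 0 0 0 0 0 0;0.72 0 0 0 0 0 0"
}}

```text
time_s: 38.67
tool_pos: [0.5474, 0.1156, 0.0246]
tool_rot: [0.082, 0.997, -0.0, -0.0]
ft_force: [0.1, 0.0, 0.4]
width: 0.0613
grip_force: 0.0
```

{"name": "move_arm", "arguments": {
  "targets": "0.72 0 0 -0.3 0 0 0;0.72 0 0 -0.8 0 0 0;0.72 0 0 -1 0 0 0;0.72 0 0 -1 0 0 0;0.72 0 0 -1 0 0 0"
}}

```text
time_s: 39.08
tool_pos: [0.5468, 0.1156, 0.1901]
tool_rot: [0.082, 0.997, -0.0, -0.001]
ft_force: [0.6, -0.7, -0.3]
width: 0.0613
grip_force: 0.0
```

{"name": "move_arm", "arguments": {
  "targets": "0 0 1 0 0 0 0;0 0 1 0 0 0 0;0 0 1 0 0 0 0;0 0 0 0 0 0 0;0 0 0 0 0 0 0"
}}

```text
time_s: 39.5
tool_pos: [0.5667, 0.236, 0.1882]
tool_rot: [0.08, 0.997, -0.0, -0.0]
ft_force: [-0.2, -0.1, -0.0]
width: 0.0011
grip_force: 0.0
```

```bash
python3 - <<'E'
from h import *
o=snap("wrist","w10");print(o["tool_pos"].round(4),yaw(o),o["ft_force"].round(2),o["time_s"],o["width"])
E
```

```text
[0.5667 0.236  0.1882] 80.76689629459317 [-0.24 -0.12 -0.02] 39.5 0.0011068371546110649
```

View pics/w10.png

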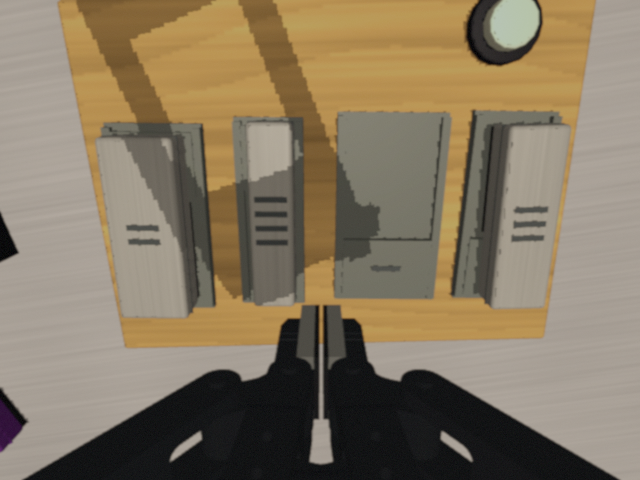

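All three look seated; the button cap is at (514,23). I'll check the fits numerically and triangulate the button from several views.

```bash
python3 - <<'E'
from h import *
o=env.observe()
def box(n,p,z):
    q=ray("wrist",p,z,o);d=-(q[0]+q[1]-q[2]-q[3]);print(n,q.mean(0).round(4),"yaw",np.degrees(np.arctan2(d[1],d[0])).round(1),"L",(np.linalg.norm(d)/2).round(4),"W",np.linalg.norm(q[0]-q[1]).round(4))
box("medium",[(97,138),(174,137),(186,318),(122,318)],.055)
box("m cradle",[(104,124),(203,124),(214,306),(120,308)],.022)
box("slim",[(247,122),(294,122),(293,305),(252,305)],.055)
box("narrow",[(509,125),(568,125),(545,307),(491,307)],.055)
def q(yw):
    a=np.radians(yw);Y=np.array([np.cos(a),np.sin(a),0]);Z=np.array([0,0,-1.]);return R.from_matrix(np.c_[np.cross(Y,Z),Y,Z]).as_quat()
obs=[((.5856,.3764,.1909),81.427,(294,27)),((.5596,.1971,.1924),-98.753,(127,365)),((.5759,.3654,.1988),80.888,(311,44)),((.5667,.236,.1882),80.767,(515,23))]
A=np.zeros((3,3));b=np.zeros(3)
for p,yw,uv in obs:
    oo=dict(tool_pos=np.array(p),tool_rot=q(yw));p0=ray("wrist",uv,0,oo)[0];p1=ray("wrist",uv,.1,oo)[0];d=(p1-p0)/np.linalg.norm(p1-p0);M=np.eye(3)-np.outer(d,d);A+=M;b+=M@p0
    print(ray("wrist",uv,.045,oo)[0].round(4))
B=np.linalg.solve(A,b);print("button",B)
go(B[0],B[1],B[2]+.02,80.8)
E
```

```text
medium [0.5502 0.1151 0.055 ] yaw -11.2 L 0.129 W 0.0494
m cradle [0.5503 0.1136 0.022 ] yaw -12.1 L 0.1437 W 0.0702
slim [0.5546 0.2027 0.055 ] yaw -10.9 L 0.1279 W 0.0297
narrow [0.5847 0.3742 0.055 ] yaw -6.9 L 0.1277 W 0.0373
[0.458  0.3792 0.045 ]
[0.4671 0.3691 0.045 ]
[0.4585 0.3782 0.045 ]
[0.4594 0.3742 0.045 ]
button [0.4571289  0.37897256 0.03063694]
shift [3.28 3.12 3.44] turn [-0.01 -0.01 -0.03] yaw now 80.7
```

```bash
python3 - <<'E'
from h import *
o=env.observe()
im=cv2.imread("pics/w10.png");cv2.imwrite("pics/c10.png",cv2.resize(im[100:320,80:330],None,fx=2.7,fy=2.7,interpolation=cv2.INTER_CUBIC))
def box(n,p,z):
    q=ray("wrist",p,z,o);d=-(q[0]+q[1]-q[2]-q[3]);print(n,q.mean(0).round(4),"yaw",np.degrees(np.arctan2(d[1],d[0])).round(1),"L",(np.linalg.norm(d)/2).round(4),"W",np.linalg.norm(q[0]-q[1]).round(4))
box("slim cr",[(233,117),(304,117),(302,300),(245,302)],.022)
box("narrow cr",[(474,111),(560,113),(540,297),(453,296)],.022)
print(o["tool_pos"])
E
```

```text
slim cr [0.5591 0.1976 0.022 ] yaw -10.0 L 0.1429 W 0.0501
narrow cr [0.5845 0.3734 0.022 ] yaw -7.8 L 0.1422 W 0.0606
[0.56656571 0.23458336 0.18811454]
```

View pics/c10.png

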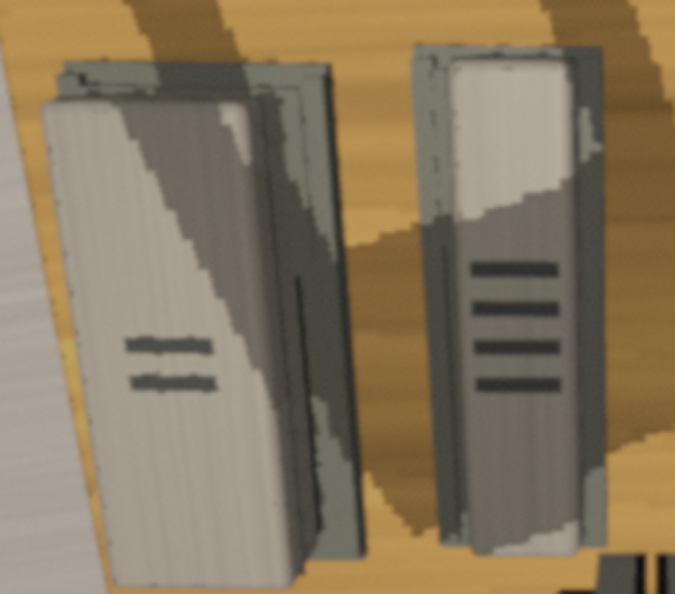

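Slim now sits about 5 mm toward the robot and 5 mm left of where I put it, so it was apparently knocked. I'll re-grip and reseat it.

```bash
python3 - <<'E'
from h import *
go(.5585,.1985,.08,80.8)
E
```

```text
shift [ 0.05 -0.92  2.7 ] turn [-0.01 -0.01 -0.03] yaw now 80.7
```

{"name": "move_arm", "arguments": {
  "targets": "0.65 0.05 -0.92 0 0 0 0;0.65 0 0 0.9 0 0 0;0.65 0 0 0.9 0 0 0;0.65 0 0 0.9 0 0 0;0.65 0 0 0 0 0 0"
}}

```text
time_s: 39.97
tool_pos: [0.5536, 0.1952, 0.0738]
tool_rot: [0.083, 0.996, -0.002, -0.007]
ft_force: [-0.8, -0.0, -1.2]
width: 0.0552
grip_force: 0.0
```

{"name": "move_arm", "arguments": {
  "targets": "0.65 0 0 0 0 0 0;0.65 0 0 0 0 0 0;0.65 0 0 0 0 0 0"
}}

```text
time_s: 40.22
tool_pos: [0.561, 0.1979, 0.0834]
tool_rot: [0.083, 0.997, 0.0, 0.002]
ft_force: [-0.0, -0.9, 0.4]
width: 0.0555
grip_force: 0.0
```

{"name": "move_arm", "arguments": {
  "targets": "0.65 0 0 0.4 0 0 0;0.65 0 0 0.5 0 0 0;0.65 0 0 0.4 0 0 0;0.65 0 0 0 0 0 0;0.65 0 0 0 0 0 0",
  "squeeze": 40
}}

```text
time_s: 40.63
tool_pos: [0.5597, 0.1982, 0.03]
tool_rot: [0.082, 0.997, 0.0, 0.001]
ft_force: [-0.1, -0.4, 0.0]
width: 0.0557
grip_force: 0.0
```

{"name": "move_arm", "arguments": {
  "targets": "0.65 0 0 0.08 0 0 0;0.65 0 0 0 0 0 0;0.3 0 0 0 0 0 0;0 0 0 0 0 0 0;0 0 0 0 0 0 0"
}}

```text
time_s: 41.05
tool_pos: [0.5599, 0.1983, 0.0267]
tool_rot: [0.082, 0.997, 0.0, 0.001]
ft_force: [0.1, 1.4, 5.9]
width: 0.0294
grip_force: 40.9
```

{"name": "move_arm", "arguments": {
  "targets": "0 0 0 0 0 0 0;0 0 0 0 0 0 0;0 0 0 0 0 0 0;0 0 0 0 0 0 0"
}}

```text
time_s: 41.38
tool_pos: [0.5599, 0.1983, 0.0267]
tool_rot: [0.082, 0.997, 0.0, 0.001]
ft_force: [-0.6, 0.9, 5.3]
width: 0.0294
grip_force: 40.9
```

{"name": "move_arm", "arguments": {
  "targets": "0 0 0 -0.1 0 0 0;0 0 0 -0.15 0 0 0;0 0 0 0 0 0 0;0 0 0 0 0 0 0;0 0 0 0 0 0 0"
}}

```text
time_s: 41.8
tool_pos: [0.5584, 0.198, 0.0353]
tool_rot: [0.082, 0.997, -0.0, -0.001]
ft_force: [0.1, -0.0, -0.4]
width: 0.0296
grip_force: 39.9
```

```bash
python3 - <<'E'
from h import *
o=snap("wrist","w11");print(o["tool_pos"].round(4),yaw(o),o["ft_force"].round(2),o["time_s"],o["width"])
E
```

```text
[0.5584 0.198  0.0353] 80.56082143959327 [ 0.06 -0.04 -0.37] 41.8 0.029583980952994197
```

View pics/w11.png

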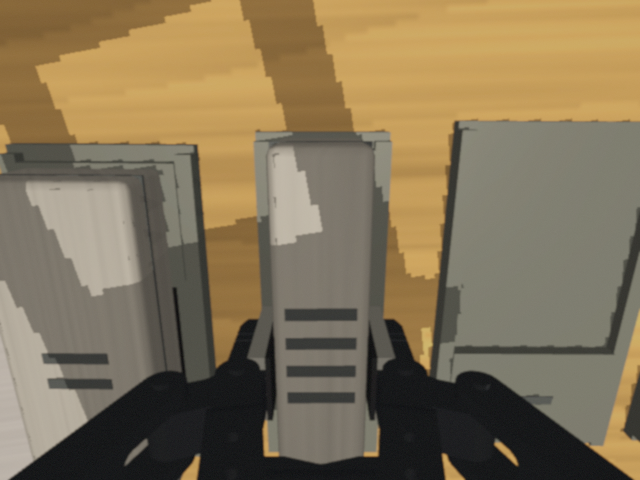

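Slim is held: its near end is at row 143, columns 268–374, and the cradle's near end is at row 131, columns 256–391.

```bash
python3 - <<'E'
from h import *
o=env.observe();print(o["tool_pos"].round(4))
a=np.radians(-9.2);u=np.array([np.cos(a),np.sin(a)]);v=np.array([-u[1],u[0]])
n=ray("wrist",[(256,131),(391,131)],.023)[:,:2];C=n.mean(0)+.0715*u
q=ray("wrist",[(268,144),(374,144)],o["tool_pos"][2]-.0267+.055)[:,:2];K=q.mean(0)+.065*u;print("cradle",C,"case",K)
print("along",(C-K)@u,"left",(C-K)@v)
E
```

```text
[0.5584 0.198  0.0352]
cradle [0.55865377 0.19944328] case [0.5532697  0.19939553]
along 0.005307177559694303 left 0.0009079418591366507
```

{"name": "move_arm", "arguments": {
  "targets": "0 -0.12 0.02 0 0 0 0;0 0 0 0 0 0 0;0 0 0 0.1 0 0 0;0 0 0 0.07 0 0 0;0 0 0 0 0 0 0"
}}

```text
time_s: 42.27
tool_pos: [0.5631, 0.1979, 0.0276]
tool_rot: [0.082, 0.997, -0.0, -0.001]
ft_force: [0.8, -0.8, -1.1]
width: 0.0293
grip_force: 39.9
```

{"name": "move_arm", "arguments": {
  "targets": "0 0 0 0.03 0 0 0;0 0 0 0 0 0 0;0 0 0 0 0 0 0"
}}

```text
time_s: 42.52
tool_pos: [0.5638, 0.198, 0.0274]
tool_rot: [0.082, 0.997, -0.0, -0.0]
ft_force: [0.9, -0.4, -1.2]
width: 0.0292
grip_force: 39.9
```

{"name": "move_arm", "arguments": {
  "targets": "0 0 0 0.03 0 0 0;0 0 0 0 0 0 0;0 0 0 0 0 0 0"
}}

```text
time_s: 42.77
tool_pos: [0.5641, 0.1981, 0.0267]
tool_rot: [0.082, 0.997, 0.0, 0.0]
ft_force: [-0.5, -0.1, 1.3]
width: 0.0293
grip_force: 40.3
```

{"name": "move_arm", "arguments": {
  "targets": "0.55 0 0 0 0 0 0;0.55 0 0 0 0 0 0;0.55 0 0 0 0 0 0;0.55 0 0 0 0 0 0;0.55 0 0 0 0 0 0"
}}

```text
time_s: 43.18
tool_pos: [0.5639, 0.198, 0.0263]
tool_rot: [0.082, 0.997, -0.0, -0.0]
ft_force: [0.2, 0.1, 0.2]
width: 0.0468
grip_force: 0.0
```

{"name": "move_arm", "arguments": {
  "targets": "0.55 0 0 -0.2 0 0 0;0.55 0 0 -0.5 0 0 0;0.55 0 0 -1 0 0 0;0.55 0 0 -1 0 0 0;0 0 0 0 0 0 0"
}}

```text
time_s: 43.6
tool_pos: [0.5688, 0.199, 0.1434]
tool_rot: [0.082, 0.997, 0.002, 0.007]
ft_force: [2.1, -0.0, 0.4]
width: 0.0363
grip_force: 0.0
```

{"name": "move_arm", "arguments": {
  "targets": "0 0 0 0 0 0 0;0 0 0 0 0 0 0;0 0 0 0 0 0 0"
}}

```text
time_s: 43.85
tool_pos: [0.5629, 0.1978, 0.1332]
tool_rot: [0.082, 0.997, -0.0, -0.001]
ft_force: [0.6, -0.1, 0.4]
width: 0.0007
grip_force: 0.0
```

```bash
python3 - <<'E'
from h import *
o=env.observe();print(o["tool_pos"],o["width"])
go(.459,.376,.065,80.8)
im=env.get_image("top")
for n in("medium","slim","narrow"):
    print(n,[([int(v) for v in d["bbox"]],round(d["confidence"],2)) for d in env.spot_in(f"case_{n}_mid","top")])
print([([int(v) for v in d["bbox"]],round(d["confidence"],2)) for d in env.spot_in(f"light_button_top","top")])
E
```

```text
[0.56285325 0.19783951 0.13321355] 0.0007372356654917016
shift [3.29 3.97 1.71] turn [-0.01 -0.03 -0.05] yaw now 80.6
medium [([236, 174, 266, 228], 0.98), ([140, 164, 164, 179], 0.54)]
slim []
narrow [([352, 280, 391, 332], 0.83), ([329, 132, 356, 186], 0.76), ([422, 312, 479, 331], 0.64), ([488, 246, 538, 290], 0.57), ([141, 160, 161, 176], 0.55)]
[]
```

{"name": "move_arm", "arguments": {
  "targets": "0 0.55 0.66 0 0 0 0;0 0.55 0.66 0 0 0 0;0 0.55 0.66 0 0 0 0;0 0.55 0.66 0 0 0 0;0 0.55 0.66 0 0 0 0"
}}

```text
time_s: 44.52
tool_pos: [0.476, 0.3473, 0.1338]
tool_rot: [0.083, 0.997, -0.0, -0.0]
ft_force: [1.2, 0.8, 0.0]
width: 0.0002
grip_force: 0.0
```

{"name": "move_arm", "arguments": {
  "targets": "0 0.54 0.66 0 0 0 0;0 0 0 0.5 0 0 0;0 0 0 0.5 0 0 0;0 0 0 0 0 0 0;0 0 0 0 0 0 0"
}}

```text
time_s: 44.93
tool_pos: [0.459, 0.3754, 0.093]
tool_rot: [0.082, 0.997, -0.001, -0.001]
ft_force: [-0.1, 0.8, 0.2]
width: 0.0002
grip_force: 0.0
```

{"name": "move_arm", "arguments": {
  "targets": "0 0 0 0.2 0 0 0;0 0 0 0.2 0 0 0;0 0 0 0.2 0 0 0;0 0 0 0 0 0 0;0 0 0 0 0 0 0"
}}

```text
time_s: 45.35
tool_pos: [0.4599, 0.3754, 0.0698]
tool_rot: [0.083, 0.997, -0.0, -0.0]
ft_force: [0.7, -0.5, 0.2]
width: -0.0004
grip_force: 0.0
```

```bash
python3 - <<'E'
from h import *
o=env.observe();print(o["tool_pos"],o["ft_force"])
im=env.get_image("top");env.get_image("wrist")
for c in("top","wrist"):
  for n in("medium","slim","narrow"):
    print(n,[([int(v) for v in d["bbox"]],round(d["confidence"],2)) for d in env.spot_in(f"case_{n}_mid",c)])
E
```

```text
[0.45989097 0.37540254 0.06978763] [ 0.67945988 -0.54821928  0.19016325]
medium [([234, 173, 268, 228], 0.71)]
slim [([206, 171, 225, 226], 0.76)]
narrow [([326, 129, 356, 186], 0.9), ([488, 248, 538, 290], 0.89), ([133, 166, 165, 217], 0.85), ([421, 314, 481, 336], 0.82), ([350, 277, 392, 333], 0.56)]
medium []
slim [([0, 386, 60, 480], 0.8), ([289, 236, 358, 306], 0.45), ([318, 417, 329, 462], 0.2)]
narrow [([317, 418, 329, 462], 0.77), ([288, 239, 357, 309], 0.44)]
```

{"name": "move_arm", "arguments": {
  "targets": "0 0 0 0.2 0 0 0;0 0 0 0.1 0 0 0;0 0 0 0 0 0 0"
}}

```text
time_s: 46.0
tool_pos: [0.4591, 0.3754, 0.0568]
tool_rot: [0.082, 0.997, -0.001, -0.001]
ft_force: [0.6, -0.1, -0.5]
width: 0.0004
grip_force: 0.0
```

{"name": "move_arm", "arguments": {
  "targets": "0 0 0 0.1 0 0 0;0 0 0 0 0 0 0;0 0 0 0 0 0 0"
}}

```text
time_s: 46.25
tool_pos: [0.4599, 0.3758, 0.054]
tool_rot: [0.082, 0.997, -0.0, -0.0]
ft_force: [-0.6, 0.2, -0.2]
width: 0.0001
grip_force: 0.0
```

{"name": "move_arm", "arguments": {
  "targets": "0 0 0 0.1 0 0 0;0 0 0 0 0 0 0;0 0 0 0 0 0 0"
}}

```text
time_s: 46.5
tool_pos: [0.4599, 0.3758, 0.0501]
tool_rot: [0.082, 0.997, -0.0, -0.0]
ft_force: [0.1, -0.4, -0.4]
width: 0.0
grip_force: 0.0
```

{"name": "move_arm", "arguments": {
  "targets": "0 0 0 0.1 0 0 0;0 0 0 0 0 0 0;0 0 0 0 0 0 0"
}}

```text
time_s: 46.75
tool_pos: [0.4598, 0.3757, 0.046]
tool_rot: [0.082, 0.997, -0.0, -0.0]
ft_force: [-0.1, 0.1, -0.1]
width: -0.0001
grip_force: 0.0
```

{"name": "move_arm", "arguments": {
  "targets": "0 0 0 0.07 0 0 0;0 0 0 0 0 0 0;0 0 0 0 0 0 0"
}}

```text
time_s: 47.0
tool_pos: [0.4599, 0.3758, 0.0433]
tool_rot: [0.082, 0.997, -0.0, -0.0]
ft_force: [0.4, 0.2, -0.6]
width: 0.0
grip_force: 0.0
```

{"name": "move_arm", "arguments": {
  "targets": "0 0 0 0.07 0 0 0;0 0 0 0 0 0 0;0 0 0 0 0 0 0"
}}

```text
time_s: 47.25
tool_pos: [0.4599, 0.3758, 0.0405]
tool_rot: [0.082, 0.997, -0.0, -0.0]
ft_force: [-0.3, -0.5, 0.4]
width: 0.0003
grip_force: 0.0
```

{"name": "move_arm", "arguments": {
  "targets": "0 0 0 0.07 0 0 0;0 0 0 0 0 0 0;0 0 0 0 0 0 0"
}}

```text
time_s: 47.5
tool_pos: [0.4599, 0.3758, 0.0377]
tool_rot: [0.082, 0.997, -0.0, -0.0]
ft_force: [-0.5, -0.2, -0.2]
width: 0.0001
grip_force: 0.0
```

{"name": "move_arm", "arguments": {
  "targets": "0 0.06 0.05 0 0 0 0;0 0 0 0.05 0 0 0;0 0 0 0 0 0 0"
}}

```text
time_s: 47.75
tool_pos: [0.4579, 0.3786, 0.0358]
tool_rot: [0.082, 0.997, 0.0, 0.0]
ft_force: [-0.7, 0.9, 1.3]
width: -0.0002
grip_force: 0.6
```

{"name": "move_arm", "arguments": {
  "targets": "0 0 0 0.07 0 0 0;0 0 0 0 0 0 0;0 0 0 0 0 0 0"
}}

```text
time_s: 48.0
tool_pos: [0.4581, 0.3785, 0.0332]
tool_rot: [0.082, 0.997, 0.0, 0.0]
ft_force: [-0.6, 1.9, 2.2]
width: -0.0
grip_force: 1.0
```

{"name": "move_arm", "arguments": {
  "targets": "0 0 0 0.07 0 0 0;0 0 0 0 0 0 0;0 0 0 0 0 0 0"
}}

```text
time_s: 48.25
tool_pos: [0.4581, 0.3784, 0.0304]
tool_rot: [0.082, 0.997, 0.0, 0.0]
ft_force: [0.1, 1.1, 2.7]
width: 0.0005
grip_force: 1.5
```

{"name": "move_arm", "arguments": {
  "targets": "0 0 0 0.07 0 0 0;0 0 0 0 0 0 0;0 0 0 0 0 0 0"
}}

```text
time_s: 48.5
tool_pos: [0.4582, 0.3785, 0.028]
tool_rot: [0.082, 0.997, 0.0, 0.0]
ft_force: [-1.8, 1.4, 6.7]
width: 0.0001
grip_force: 3.4
```

{"name": "move_arm", "arguments": {
  "targets": "0 0 0 0.04 0 0 0;0 0 0 0 0 0 0;0 0 0 0 0 0 0;0 0 0 0 0 0 0"
}}

```text
time_s: 48.83
tool_pos: [0.4583, 0.3785, 0.0278]
tool_rot: [0.082, 0.997, 0.0, 0.001]
ft_force: [-5.2, -0.4, 16.4]
width: 0.0
grip_force: 8.3
```

{"name": "move_arm", "arguments": {
  "targets": "0 0 0 -0.3 0 0 0;0 0 0 -0.7 0 0 0;0 0 0 -1 0 0 0;0 0 0 -1 0 0 0;0 0 0 -1 0 0 0"
}}

```text
time_s: 49.25
tool_pos: [0.4574, 0.3775, 0.1869]
tool_rot: [0.082, 0.997, -0.001, -0.001]
ft_force: [0.7, 0.3, -0.2]
width: -0.0002
grip_force: 0.0
```

{"name": "move_arm", "arguments": {
  "targets": "0 0.8 0 0 0 0 0;0 0.8 0 0 0 0 0;0 0 0 0 0 0 0;0 0 0 0 0 0 0;0 0 0 0 0 0 0"
}}

```text
time_s: 49.67
tool_pos: [0.3951, 0.3885, 0.1857]
tool_rot: [0.082, 0.997, -0.0, 0.0]
ft_force: [-0.0, 0.3, -0.0]
width: 0.0001
grip_force: 0.0
```

```bash
python3 - <<'E'
from h import *
o=env.observe();print(o["time_s"],o["tool_pos"],o["ft_force"])
env.get_image("top");env.get_image("scene")
for c in("top","scene"):
  for n in("medium","slim","narrow"):
    for d in env.spot_in(f"case_{n}_mid",c):
      b=d["bbox"];p=ray(c,[((b[0]+b[2])/2,(b[1]+b[3])/2)],.05)[0]
      if p[1]>.05: print(c,n,np.round(b),round(d["confidence"],2),p.round(4))
E
```

```text
49.6667 [0.39507712 0.38852284 0.18571349] [-0.01735459  0.33415268 -0.03709971]
top medium [235. 175. 266. 232.] 0.65 [0.5441 0.1121 0.05  ]
top slim [208. 172. 226. 228.] 0.7 [0.5531 0.1955 0.05  ]
scene medium [348. 271. 403. 322.] 0.66 [0.5644 0.1255 0.05  ]
scene slim [382. 292. 433. 345.] 0.93 [0.584  0.2086 0.05  ]
scene narrow [462. 335. 523. 398.] 0.91 [0.6044 0.3816 0.05  ]
scene narrow [506. 317. 522. 333.] 0.37 [0.4844 0.3823 0.05  ]
scene narrow [376. 307. 440. 352.] 0.26 [0.609  0.2222 0.05  ]
```

```bash
python3 - <<'E'
from h import *
go(.564,.198,.062,80.8)
E
```

```text
shift [-4.95 -4.    3.09] turn [-0.   -0.   -0.06] yaw now 80.5
```

{"name": "move_arm", "arguments": {
  "targets": "0 -0.71 -0.57 0 0 0 0;0 -0.71 -0.57 0 0 0 0;0 -0.71 -0.57 0 0 0 0;0 -0.71 -0.57 0 0 0 0;0 -0.71 -0.57 0 0 0 0"
}}

```text
time_s: 50.48
tool_pos: [0.5173, 0.2516, 0.1859]
tool_rot: [0.082, 0.997, 0.0, 0.0]
ft_force: [-0.3, 0.4, 0.1]
width: 0.0001
grip_force: 0.0
```

{"name": "move_arm", "arguments": {
  "targets": "0 -0.71 -0.57 0 0 0 0;0 -0.7 -0.57 0 0 0 0;0 0 0 0.8 0 0 0;0 0 0 0.8 0 0 0;0 0 0 0.8 0 0 0"
}}

```text
time_s: 50.9
tool_pos: [0.5656, 0.1976, 0.0892]
tool_rot: [0.083, 0.997, 0.0, 0.001]
ft_force: [0.4, 0.1, -0.7]
width: 0.0001
grip_force: 0.0
```

{"name": "move_arm", "arguments": {
  "targets": "0 0 0 0.3 0 0 0;0 0 0 0.2 0 0 0;0 0 0 0.15 0 0 0;0 0 0 0 0 0 0;0 0 0 0 0 0 0"
}}

```text
time_s: 51.32
tool_pos: [0.5652, 0.199, 0.0648]
tool_rot: [0.082, 0.997, 0.0, 0.001]
ft_force: [0.2, 0.1, -0.0]
width: 0.0002
grip_force: 0.0
```

{"name": "move_arm", "arguments": {
  "targets": "0 0 0 0.07 0 0 0;0 0 0 0 0 0 0;0 0 0 0 0 0 0;0 0 0 0 0 0 0"
}}

```text
time_s: 51.65
tool_pos: [0.5648, 0.1989, 0.0618]
tool_rot: [0.082, 0.997, 0.0, 0.001]
ft_force: [0.1, 0.1, -1.1]
width: 0.0002
grip_force: 0.0
```

No contact at 0.0618, so it is not raised on the ledge; continuing to find the lid.

{"name": "move_arm", "arguments": {
  "targets": "0 0 0 0.07 0 0 0;0 0 0 0 0 0 0;0 0 0 0 0 0 0;0 0 0 0 0 0 0"
}}

```text
time_s: 51.98
tool_pos: [0.5644, 0.1987, 0.0583]
tool_rot: [0.082, 0.997, -0.0, -0.0]
ft_force: [-0.3, 0.5, 0.6]
width: -0.0
grip_force: 0.0
```

{"name": "move_arm", "arguments": {
  "targets": "0 0 0 0.05 0 0 0;0 0 0 0 0 0 0;0 0 0 0 0 0 0;0 0 0 0 0 0 0"
}}

```text
time_s: 52.32
tool_pos: [0.5644, 0.1987, 0.0562]
tool_rot: [0.082, 0.997, -0.0, -0.0]
ft_force: [-0.3, 0.6, 0.0]
width: -0.0
grip_force: 0.0
```

{"name": "move_arm", "arguments": {
  "targets": "0 0 0 0.04 0 0 0;0 0 0 0 0 0 0;0 0 0 0 0 0 0;0 0 0 0 0 0 0"
}}

```text
time_s: 52.65
tool_pos: [0.5646, 0.1988, 0.0551]
tool_rot: [0.082, 0.997, 0.0, 0.0]
ft_force: [-0.9, 0.9, 4.3]
width: 0.0
grip_force: 2.0
```

{"name": "move_arm", "arguments": {
  "targets": "0 0 0 0.03 0 0 0;0 0 0 0 0 0 0;0 0 0 0 0 0 0;0 0 0 0 0 0 0"
}}

```text
time_s: 52.98
tool_pos: [0.5647, 0.1988, 0.0551]
tool_rot: [0.082, 0.997, 0.0, 0.001]
ft_force: [-3.2, -1.4, 11.8]
width: 0.0003
grip_force: 6.0
```

{"name": "move_arm", "arguments": {
  "targets": "0 0 0 -0.5 0 0 0;0 0 0 -1 0 0 0;0 0 0 -1 0 0 0;0 0 0 -1 0 0 0;0 0 0 0 0 0 0"
}}

```text
time_s: 53.4
tool_pos: [0.5688, 0.1996, 0.2024]
tool_rot: [0.082, 0.997, 0.002, 0.007]
ft_force: [1.4, -0.2, 1.5]
width: 0.0
grip_force: 0.0
```

```bash
python3 - <<'E'
from h import *
o=env.observe();print(o["time_s"],o["tool_pos"],o["ft_force"])
print(env.hand_in())
E
```

```text
53.4 [0.56880433 0.19957031 0.20240159] [ 1.3725901  -0.20395198  1.50673523]
the job is handed in; nothing more can be done
None
```

I racked the narrow, slim and medium cases in their own cradles with the stepped end over the ledge (the wide case was absent), pressed the light button to its stop and released it, and handed the job in at 53.4 s; the hand-in returned no verdict.

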